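Stand the glue up and hold the tool chest open

ROBOT

A 6-joint arm with a two-finger parallel gripper is mounted at the origin on the work surface. World frame = base frame: x ahead of the robot, y to its left, z up, the work surface at z = 0. Lengths are in m, angles in rad, forces in N, time in s.
With the tool pointing down it reaches from about 0.375 to 0.975 m from the base axis. Payload 3.8 kg.
Tool frame: the origin (TCP) lies between the finger pads; the fingertips stand manip.tips_ahead ahead of it and the grasp point (between the pads) lies 5 mm behind it (manip.tips_ahead is the distance from the TCP to the fingertips, in m); x points along the fingers, z is the direction in which the jaws open and shut, and the axes are right-handed (so a half turn about x gives the same grasp; the last joint's range is limited). The gripper opens to 88 mm and grips with 3 to 60 N. Pads are 18 mm wide; open, the fingers measure 123 mm over their backs; the gripper's body (75 mm by 187 mm) begins 45 mm behind the grasp point.
Start: joints at [1.304, 0.264, 1.604, -0, 1.274, -0.037], TCP at [0.154, 0.657, 0.219] pointing down, gripper open.
Joint ranges: [-2.63, 2.63], [-0.94, 2.18], [0.31, 2.57], [-1.31, 4.45], [0, 2.66], [-2.55, 2.55]. Speed limits (rad/s): [2.57, 2.57, 3.14, 3.14, 3.14, 3.14].

INTERFACE

Orientations are given as a unit quaternion [w, x, y, z].
In Python, from bench import manip gives the robot as it stands.
- The arm moves only by the tool send_rows, never from a script. Its argument "motion" is a list of rows, each an object with "xyz": the shift along the tool's x, y, z in mm, a list of three; "twist": the turn, a rotation vector about the tool's x, y, z in rad, a list of three; "gripper": the finger opening in mm, from 0 to 88.1. In form: [{"xyz": [tx, ty, tz], "twist": [rx, ry, rz], "gripper": gripper}, ...]. A call has 1 to 12 rows; each row is the pose to reach, as a shift and turn from the pose measured when the call began, along the tool's axes at that moment; what a row does not reach only later rows make up. A row lasts 1/12 s, in which the tool goes at most 41.7 mm and 7.16 degrees, less where a joint would pass 70% of its speed; a pose out of reach is approached as far as the arm can. A call with a gripper value outside its range is refused whole. The fingers move at their own pace and stop on an object; "squeeze" is the grip in N (left out, the last holds). Time passes only in rows, so rows that repeat a pose let the fingers close. It gives the time, the measured TCP pose, the force and the opening at its end, in the units of the state.
- manip.state(): the state, without advancing time (a new reading comes with each control period).
- manip.camera(name): name is "side" or "top"; returns a dict with "frame" (400x640x3 uint8, red, green, blue), "z_map" (400x640 float32, m along the optical axis (not along the pixel's ray), 0 where there is no reading), "mtx" (3x3 intrinsics, pixels), "R" (3x3) and "t" (3): a world point X has camera coordinates R X + t. Camera axes: x right, y down, z forward; pixel columns grow to the right and rows downward; lengths in m; the calibration is good to about 2 mm. A picture is of the moment at which its call begins.
- manip.close_job(): hands the job in, once; it reports no verdict.
The state is a dict: "time_s": time; "q": joint angles; "joint_velocities": joint speeds; "effort": joint torques, N m; "eef_pos": TCP position; "tcp_rot": TCP orientation; "wrist_force": force on the tool from outside, world axes, zero at the start; "ft_torque": the same for the moment, N m; "grip_width": finger opening in m.
Only numpy, scipy, OpenCV 4.12 (cv2) and the standard library are available. Lean on these libraries where they do the work, as an engineer would, in place of code of your own. Each camera call takes 0.05 s, during which the arm holds its last target. There are 200 camera calls.

TASK

A joiner with full hands wants to put the glue and his chisels away in the tool chest. First stand the toppled glue bottle upright on the bench and let go of it, then lift the chest's lid to 45 degrees and finish while holding it still at that angle, since it falls shut by itself. Leave the mallet, the chisel on the bench and the try square where they lie.

Things in the scene. Friction and masses are not known exactly. Their poses are not given: they have to be found in the camera images.
- bottle: White glue bottle, about 0.25 kg. Flat-sided body 40 (its x) by 50 (y) by 105 mm (z), then a neck 26 mm wide, 15 mm long, and a grey nozzle 25 mm long tapering from 20 to 7 mm; 145 mm in all. Origin: centre of its base; z runs from base to nozzle tip. It starts lying on a 50 by 105 mm side: z and y level, x pointing down, origin 20 mm above the bench.
- chest: Wooden tool chest fixed to the bench, 180 mm deep (x) by 220 mm wide (y) by 90 mm high without the lid. Origin: centre of its underside; x points from its front (near the robot) to the hinge at the back, z up.
- lid_handle (a point): Mid-point of the dark steel bar handle on top of the lid: a round bar 11 mm thick and 100 mm long, parallel to the chest's y axis, on a short post at each end, 35 mm off the lid's top face, 30 mm from its front edge. Axes turn with the lid: y along the bar, z away from the lid's face.
- lid_hinge (a point): Mid-point of the lid's hinge line, at the top of the chest's back edge (90 mm above the bench), parallel to the chest's y axis. With the lid shut the handle point lies 150 mm in front of it and 45 mm above it.
- lid (a joint): Opening angle of the lid in rad: 0 shut, 0.785 at 45 degrees, grows as the front edge rises, at most 1.8. The lid is a 180 by 220 by 10 mm board of about 0.4 kg on a free hinge; below about 85 degrees it falls shut when let go.
- mallet: Loose wooden mallet lying on the bench: head 130 (its x) by 75 by 80 mm high, handle 28 mm thick reaching 190 mm out of the head along its +y. Origin: centre of the head's underside. Not to be moved.
- chisel: Loose chisel lying on the bench, 265 mm long, 26 mm thick, wooden handle towards its -x. Origin: under the front end of the handle, on the bench. Not to be moved.
- square: Loose try square lying on the bench: wooden stock 22 by 120 by 30 mm along its y, steel blade 35 mm wide reaching 170 mm along its +x. Origin: centre of the stock's underside. Not to be moved.
Things that resemble listed ones, but are neither listed nor needed, are in the scene too. What is meant by the bottle is not orange, and is the larger of those in its own colour.

How it is judged:
On the way:
1. the glue bottle stands upright on the bench, let go, with the chest still shut (angle between bottle's own z axis and vertical below 0.1 rad and height (world z) of bottle below 0.008 m and linear speed of bottle below 0.03 m/s and contact force between bottle and the fingers below 0.05 N and value of joint lid below 0.1 rad), for 0.3 s.
At the end, for the whole second after the job is handed in: The robot holds the lid still at 45 degrees (within 7.5 degrees), with nothing else propping it; the bottle stands upright on the bench (within 6 degrees), untouched; mallet, chisel and square are within 30 mm of where they lay (value of joint lid between 0.655 and 0.915 rad and velocity of joint lid between -0.05 and 0.05 rad/s and (contact force between chest and the fingers above 0.3 N or contact force between chest and the arm above 0.3 N) and contact force between chest and bottle below 0.05 N and contact force between chest and mallet below 0.05 N and contact force between chest and chisel below 0.05 N and contact force between chest and square below 0.05 N and angle between bottle's own z axis and vertical below 0.1 rad and height (world z) of bottle between -0.008 and 0.008 m and linear speed of bottle below 0.02 m/s and contact force between bottle and the arm below 0.05 N and contact force between bottle and the fingers below 0.05 N and distance of each of mallet, chisel, square from where it was at the start of the episode below 0.03 m); the arm keeps its last pose, push and grip.
It fails at once if the mallet was moved (distance of mallet from where it was at the start of the episode above 0.03 m).
It fails at once if the chisel was moved (distance of chisel from where it was at the start of the episode above 0.03 m).
It fails at once if the try square was moved (distance of square from where it was at the start of the episode above 0.03 m).
It also fails if it takes over 67 s, if anything falls off the work surface, if the arm or the gripper's body presses on something with over 40 N, if the wrist force passes 120 N, or if a joint passes its speed limit or range.

## Working session

There is one attempt and no reset: what is moved stays moved. The work goes in short steps, Python scripts to look and compute and a tool call to move; the robot and the scene stay as the last step left them, time stands still between calls to the robot, and variables do not carry over. Pictures are saved under pics/ and viewed, about 8 in all and at most 12, crops included, and the job is handed in when it is done.

Besides the shell and the picture viewer there is one more tool, called after "Call:" by a JSON object that holds its "name" and its "arguments", one argument or row to a line. send_rows: Moves the arm, as the interface text tells. Its arguments: {"type":"object","properties":{"motion":{"type":"array"},"squeeze":{"type":"number"}},"required":["motion"]}

```bash
mkdir -p pics
python3 - <<'E'
from bench import manip
import cv2,numpy as np,pickle
d={n:manip.camera(n) for n in("side","top")}
pickle.dump(d,open('c0.pkl','wb'))
for n in d:
    cv2.imwrite(f'pics/{n}0.png',d[n]['frame'][:,:,::-1]); print(n,d[n]['mtx'],d[n]['R'],d[n]['t'])
print(manip.state(),manip.tips_ahead)
E
```

```text
side [[391.05069309   0.         331.25065392]
 [  0.         391.05069309 201.86201952]
 [  0.           0.           1.        ]] [[ 0.90328134 -0.42902408 -0.00460071]
 [-0.3124492  -0.65041635 -0.69233956]
 [ 0.29403797  0.62681489 -0.72155718]] [-0.49321528  0.27427925  0.78804719]
top [[438.95048994   0.         317.71555968]
 [  0.         438.95048994 198.18807088]
 [  0.           0.           1.        ]] [[-0.05936178 -0.99823443 -0.00205161]
 [-0.9749937   0.05842041 -0.21441628]
 [ 0.21415757 -0.01072782 -0.97674022]] [0.07080517 0.58918057 1.12618955]
{'time_s': 0.1, 'q': array([ 1.30407652e+00,  2.64697941e-01,  1.60524336e+00, -6.22998969e-06,
        1.27370702e+00, -3.69268559e-02]), 'joint_velocities': array([-0.00112599, -0.00138884, -0.00285006,  0.00092949, -0.00107112,
       -0.0006001 ]), 'effort': array([ 1.81592640e-05, -5.03623366e+01, -3.58070254e+01,  7.31373788e-02,
        2.35034991e-02, -6.85053737e-05]), 'eef_pos': array([0.1535885 , 0.65658628, 0.21819579]), 'tcp_rot': array([ 0.55344008, -0.43981366,  0.55460904,  0.4389497 ]), 'wrist_force': array([ 0.49739021,  0.46683572, -0.66827343]), 'ft_torque': array([-0.01204189,  0.03990047, -0.01209122]), 'grip_width': 0.08810211598405696} 0.014
```

View pics/top0.png

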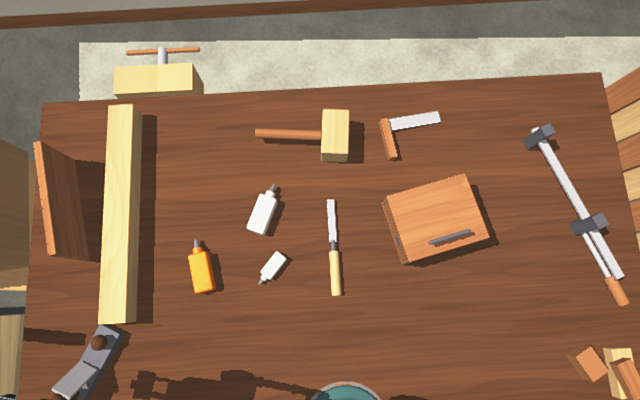

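View pics/side0.png

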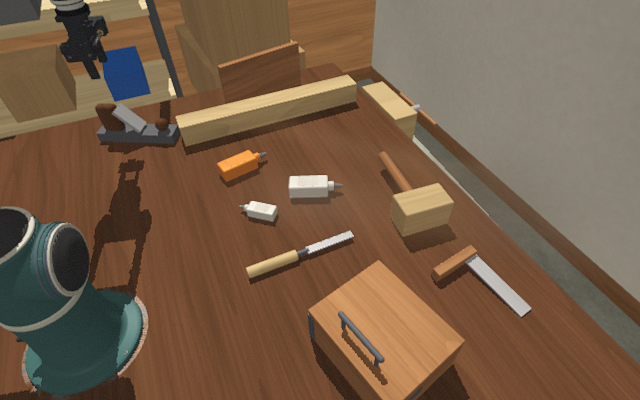

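The top view shows the target white bottle at about (263,212), with its nozzle up and to the right (+x, away from the robot). The smaller white bottle is at (272,267), the chisel at (334,250), and the chest at (437,220) with its handle at (450,238). The side view agrees: bottle at (310,187), handle at (360,337).

```bash
cat > h.py <<'E'
import numpy as np,cv2
def pts(c,m):
    v,u=np.nonzero(m&(c['z_map']>0)); z=c['z_map'][v,u]
    K=c['mtx']; p=np.c_[(u-K[0,2])/K[0,0]*z,(v-K[1,2])/K[1,1]*z,z]
    return (p-c['t'])@c['R']
def plane(c,uv,h):
    r=np.linalg.inv(c['mtx'])@[uv[0],uv[1],1]@np.eye(3); d=c['R'].T@r; o=-c['R'].T@c['t']
    return o+d*(h-o[2])/d[2]
def box(c,u0,u1,v0,v1):
    m=np.zeros(c['z_map'].shape,bool); m[v0:v1,u0:u1]=1; return m
E
python3 - <<'E'
import pickle; from h import *
d=pickle.load(open('c0.pkl','rb'))
for n,b,hb in(('top',(240,290,178,242),(420,480,222,252)),('side',(280,350,170,205),(330,390,305,370))):
    c=d[n]; hsv=cv2.cvtColor(c['frame'],cv2.COLOR_RGB2HSV); P=None
    m=box(c,*b)&(hsv[...,1]<60)&(hsv[...,2]>90); P=pts(c,m); P=P[P[:,2]>.012]
    r=cv2.minAreaRect((P[P[:,2]>.034][:,:2]*1000).astype(np.float32)); print(n,'bottle',len(P),np.percentile(P[:,2],[5,50,95]),r)
    T=P[P[:,2]>.034][:,:2]; print('mean top',T.mean(0)); print('all minarearect',cv2.minAreaRect((P[:,:2]*1000).astype(np.float32)))
    m=box(c,*hb)&(hsv[...,1]<90)&(hsv[...,2]<140); P=pts(c,m); P=P[(P[:,2]>.12)]
    q=P[:,:2]; mu=q.mean(0);U,S,V=np.linalg.svd(q-mu); t=(q-mu)@V[0]; print('handle',len(P),mu,mu+V[0]*(t.max()+t.min())/2,np.ptp(t),V[0],np.percentile(P[:,2],[5,50,95]))
    Q=pts(c,c['z_map']>0); m=(abs(Q[:,2]-.1)<.004)&(Q[:,1]<.0)&(Q[:,1]>-.5)&(Q[:,0]>.3)&(Q[:,0]<.9); print('lid',m.sum(),cv2.minAreaRect((Q[m][:,:2]*1000).astype(np.float32)))
    sm=(hsv[...,1]<60)&(hsv[...,2]>90)&(box(c,255,290,245,290) if n=='top' else box(c,235,282,198,225)); S_=pts(c,sm); S_=S_[S_[:,2]>.008]; print('small',S_.min(0),S_.max(0))
E
```

```text
top bottle 808 [0.02446379 0.0391111  0.0434614 ] ((570.067138671875, 191.31520080566406), (51.07286834716797, 116.94220733642578), 66.72000885009766)
mean top [0.56399701 0.19332892]
all minarearect ((582.6226196289062, 185.91311645507812), (51.07286834716797, 144.37075805664062), 66.72000885009766)
handle 161 [ 0.45879031 -0.28551133] [ 0.45838724 -0.28379604] 0.1055872666482369 [ 0.22875198 -0.97348474] [0.13676969 0.14052581 0.14470211]
lid 5042 ((517.533447265625, -270.79376220703125), (180.1058349609375, 220.82308959960938), 13.181353569030762)
small [0.37483303 0.13358299 0.00849905] [0.45807332 0.21020048 0.03508021]
side bottle 830 [0.01610867 0.03762448 0.04125822] ((574.7890014648438, 190.50001525878906), (52.06650924682617, 116.14306640625), 67.055908203125)
mean top [0.56787184 0.1902687 ]
all minarearect ((586.9560546875, 184.9393310546875), (53.06727600097656, 144.01583862304688), 68.24317932128906)
handle 391 [ 0.4629907  -0.28952636] [ 0.46236393 -0.28690825] 0.10790048106912131 [ 0.23281955 -0.97251995] [0.13520805 0.13937682 0.14190176]
lid 11225 ((522.4041748046875, -271.3857421875), (181.13211059570312, 220.1808319091797), 13.139328002929688)
small [0.37872873 0.13193322 0.00800962] [0.46279853 0.20889908 0.0315499 ]
```

```bash
cat >> h.py <<'E'
from scipy.spatial.transform import Rotation as Ro
def rot(x,z):
    x=np.array(x,float);x/=np.linalg.norm(x);z=np.array(z,float);z/=np.linalg.norm(z);return np.c_[x,np.cross(z,x),z]
def delta(s,p,Rt):
    q=s['tcp_rot'];R=Ro.from_quat([q[1],q[2],q[3],q[0]]).as_matrix()
    return np.round(R.T@(np.array(p)-s['eef_pos'])*1000,1),np.round(Ro.from_matrix(R.T@Rt).as_rotvec(),4)
def tool(s):
    q=s['tcp_rot'];return Ro.from_quat([q[1],q[2],q[3],q[0]]).as_matrix()
base=np.array([.5185,.2138,0]); d=np.array([.919,-.394,0]); n=np.array([.394,.919,0])
cx=np.array([.974,.2275,0]); cy=np.array([-.2275,.974,0]); hinge=np.array([.608,-.2505,.09]); Z=np.array([0,0,1.])
E
python3 - <<'E'
from h import *; from bench import manip
s=manip.state(); print(tool(s))
a=np.radians(30); x=-d*np.sin(a)-Z*np.cos(a)
G=base+.07*d+.026*Z+.005*x
for sg in(1,-1):
    R=rot(x,sg*n); print(sg,delta(s,G-.12*x,R),G-.12*x)
E
```

```text
[[-5.36061527e-04 -9.73713975e-01  2.27773590e-01]
 [-1.98454482e-03  2.27774210e-01  9.73711955e-01]
 [-9.99997887e-01  6.99426197e-05 -2.05448001e-03]]
1 (array([  93.3, -581.7, -370.1]), array([ 0.1707, -0.0479,  0.5223])) [0.6356725  0.163565   0.12559292]
-1 (array([  93.3, -581.7, -370.1]), array([-2.8707, -0.7693, -0.0705])) [0.6356725  0.163565   0.12559292]
```

Call:
{"name": "send_rows", "arguments": {
  "motion": [
    {"xyz": [30, -580, -370], "twist": [0.17, -0.048, 0.522], "gripper": 88},
    {"xyz": [30, -580, -370], "twist": [0.17, -0.048, 0.522], "gripper": 88},
    {"xyz": [30, -580, -370], "twist": [0.17, -0.048, 0.522], "gripper": 88},
    {"xyz": [30, -580, -370], "twist": [0.17, -0.048, 0.522], "gripper": 88},
    {"xyz": [30, -580, -370], "twist": [0.17, -0.048, 0.522], "gripper": 88},
    {"xyz": [30, -580, -370], "twist": [0.17, -0.048, 0.522], "gripper": 88},
    {"xyz": [30, -580, -370], "twist": [0.17, -0.048, 0.522], "gripper": 88},
    {"xyz": [30, -580, -370], "twist": [0.17, -0.048, 0.522], "gripper": 88},
    {"xyz": [30, -580, -370], "twist": [0.17, -0.048, 0.522], "gripper": 88},
    {"xyz": [30, -580, -370], "twist": [0.17, -0.048, 0.522], "gripper": 88},
    {"xyz": [30, -580, -370], "twist": [0.17, -0.048, 0.522], "gripper": 88},
    {"xyz": [30, -580, -370], "twist": [0.17, -0.048, 0.522], "gripper": 88}
  ]
}}

```text
time_s: 1.1
eef_pos: [0.5032, 0.2976, 0.1967]
tcp_rot: [0.469, -0.223, 0.671, 0.529]
wrist_force: [0.3, 0.4, -0.0]
grip_width: 0.0881
```

```bash
cat > t1.py <<'E'
from h import *; from bench import manip; import sys
s=manip.state(); a=np.radians(30); x=-d*np.sin(a)-Z*np.cos(a)
G=base+.07*d+.026*Z+.005*x; R=rot(x,n)
print(s['time_s'],s['eef_pos'],s['q']); print(delta(s,G-.12*x,R)); print(delta(s,G,R))
E
python3 t1.py
```

```text
1.1 [0.50323943 0.29756115 0.19670665] [ 0.29174726  0.36847441  1.60152591  0.3265964   1.58782163 -0.93820921]
(array([ -25.7, -186.7,  -71. ]), array([ 0.0002, -0.0003, -0.0002]))
(array([  94.3, -186.7,  -71. ]), array([ 0.0002, -0.0003, -0.0002]))
```

Call:
{"name": "send_rows", "arguments": {
  "motion": [
    {"xyz": [-26, -187, -71], "twist": [0, 0, 0], "gripper": 88},
    {"xyz": [-26, -187, -71], "twist": [0, 0, 0], "gripper": 88},
    {"xyz": [-26, -187, -71], "twist": [0, 0, 0], "gripper": 88},
    {"xyz": [-26, -187, -71], "twist": [0, 0, 0], "gripper": 88},
    {"xyz": [-26, -187, -71], "twist": [0, 0, 0], "gripper": 88},
    {"xyz": [-26, -187, -71], "twist": [0, 0, 0], "gripper": 88},
    {"xyz": [-26, -187, -71], "twist": [0, 0, 0], "gripper": 88},
    {"xyz": [-26, -187, -71], "twist": [0, 0, 0], "gripper": 88}
  ]
}}

```text
time_s: 1.77
eef_pos: [0.6355, 0.1637, 0.1252]
tcp_rot: [0.469, -0.222, 0.671, 0.529]
wrist_force: [-0.1, 0.3, -0.1]
grip_width: 0.0878
```

```bash
python3 t1.py
python3 - <<'E'
from bench import manip; import cv2
c=manip.camera('side'); cv2.imwrite('pics/s1.png',c['frame'][:,:,::-1])
E
```

```text
1.7667 [0.63548889 0.16367857 0.12520603] [ 0.08422716  0.60631868  1.39252486  0.23812944  1.61478459 -1.12814855]
(array([-0.4,  0. , -0. ]), array([-0.0004, -0.0002, -0.0021]))
(array([119.6,  -0.2,  -0. ]), array([-0.0004, -0.0002, -0.0021]))
```

View pics/s1.png

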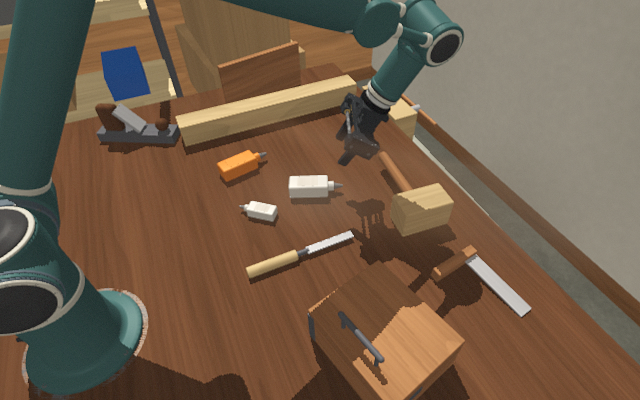

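The gripper, at about (362,130), hangs beyond the bottle's nozzle, tilted back over it and clear of the mallet. I'll descend along the tool axis and grip.

Call:
{"name": "send_rows", "arguments": {
  "motion": [
    {"xyz": [30, 0, 0], "twist": [0, 0, 0], "gripper": 88},
    {"xyz": [60, 0, 0], "twist": [0, 0, 0], "gripper": 88},
    {"xyz": [85, 0, 0], "twist": [0, 0, 0], "gripper": 88},
    {"xyz": [105, 0, 0], "twist": [0, 0, 0], "gripper": 88},
    {"xyz": [115, 0, 0], "twist": [0, 0, 0], "gripper": 88},
    {"xyz": [119, 0, 0], "twist": [0, 0, 0], "gripper": 88},
    {"xyz": [119, 0, 0], "twist": [0, 0, 0], "gripper": 88},
    {"xyz": [119, 0, 0], "twist": [0, 0, 0], "gripper": 88}
  ]
}}

```text
time_s: 2.48
eef_pos: [0.5817, 0.1883, 0.0245]
tcp_rot: [0.47, -0.224, 0.67, 0.529]
wrist_force: [-0.4, 0.2, 0.9]
grip_width: 0.0875
```

Call:
{"name": "send_rows", "arguments": {
  "motion": [
    {"xyz": [0, 0, 0], "twist": [0, 0, 0], "gripper": 40},
    {"xyz": [0, 0, 0], "twist": [0, 0, 0], "gripper": 40},
    {"xyz": [0, 0, 0], "twist": [0, 0, 0], "gripper": 40},
    {"xyz": [0, 0, 0], "twist": [0, 0, 0], "gripper": 40},
    {"xyz": [0, 0, 0], "twist": [0, 0, 0], "gripper": 40},
    {"xyz": [0, 0, 0], "twist": [0, 0, 0], "gripper": 40},
    {"xyz": [0, 0, 0], "twist": [0, 0, 0], "gripper": 40},
    {"xyz": [0, 0, 0], "twist": [0, 0, 0], "gripper": 40}
  ],
  "squeeze": 25
}}

```text
time_s: 3.15
eef_pos: [0.5819, 0.1883, 0.0246]
tcp_rot: [0.47, -0.224, 0.67, 0.529]
wrist_force: [0.5, -0.7, 0.3]
grip_width: 0.0467
```

```bash
cat > t2.py <<'E'
from h import *; from bench import manip
s=manip.state(); print(s['time_s'],s['eef_pos'],s['wrist_force'],s['grip_width'],s['q'])
# final: tool 30 deg below horizontal along d, bottle upright; grasp 70 mm above base
a=np.radians(30); x=d*np.cos(a)-Z*np.sin(a); R=rot(x,n)
g=np.array([.58,.19,0])
for h in(.15,.12,.09,.075): print(h,delta(s,g+(h)*Z+.005*x,R))
E
python3 t2.py
```

```text
3.15 [0.58190412 0.18828499 0.02456353] [ 0.54042575 -0.70239973  0.28570104] 0.04669363031708509 [ 0.12299516  0.61911345  1.57694931  0.25795484  1.41179505 -1.14638904]
0.15 (array([-107.5,   59.7,    1. ]), array([ 1.0000e-03,  2.1000e-03, -1.5693e+00]))
0.12 (array([-81.5,  44.7,   1. ]), array([ 1.0000e-03,  2.1000e-03, -1.5693e+00]))
0.09 (array([-55.5,  29.7,   0.9]), array([ 1.0000e-03,  2.1000e-03, -1.5693e+00]))
0.075 (array([-42.5,  22.3,   0.9]), array([ 1.0000e-03,  2.1000e-03, -1.5693e+00]))
```

Call:
{"name": "send_rows", "arguments": {
  "motion": [
    {"xyz": [-10, 6, 0], "twist": [0, 0, 0], "gripper": 40},
    {"xyz": [-26, 15, 0], "twist": [0, 0, 0], "gripper": 40},
    {"xyz": [-43, 25, 0], "twist": [0, 0, 0], "gripper": 40},
    {"xyz": [-60, 35, 0], "twist": [0, 0, 0], "gripper": 40},
    {"xyz": [-78, 45, 0], "twist": [0, 0, 0], "gripper": 40},
    {"xyz": [-95, 55, 0], "twist": [0, 0, 0], "gripper": 40},
    {"xyz": [-107, 60, 0], "twist": [0, 0, -0.1], "gripper": 40},
    {"xyz": [-107, 60, 0], "twist": [0, 0, -0.2], "gripper": 40},
    {"xyz": [-107, 60, 0], "twist": [0, 0, -0.3], "gripper": 40},
    {"xyz": [-107, 60, 0], "twist": [0, 0, -0.4], "gripper": 40},
    {"xyz": [-107, 60, 0], "twist": [0, 0, -0.5], "gripper": 40},
    {"xyz": [-107, 60, 0], "twist": [0, 0, -0.6], "gripper": 40}
  ]
}}

```text
time_s: 4.15
eef_pos: [0.5836, 0.1877, 0.1494]
tcp_rot: [0.607, -0.413, 0.572, 0.365]
wrist_force: [-1.0, -0.5, -0.5]
grip_width: 0.0401
```

Call:
{"name": "send_rows", "arguments": {
  "motion": [
    {"xyz": [0, 0, 0], "twist": [0, 0, -0.1], "gripper": 40},
    {"xyz": [0, 0, 0], "twist": [0, 0, -0.2], "gripper": 40},
    {"xyz": [0, 0, 0], "twist": [0, 0, -0.3], "gripper": 40},
    {"xyz": [0, 0, 0], "twist": [0, 0, -0.4], "gripper": 40},
    {"xyz": [0, 0, 0], "twist": [0, 0, -0.5], "gripper": 40},
    {"xyz": [0, 0, 0], "twist": [0, 0, -0.6], "gripper": 40},
    {"xyz": [0, 0, 0], "twist": [0, 0, -0.7], "gripper": 40},
    {"xyz": [0, 0, 0], "twist": [0, 0, -0.8], "gripper": 40},
    {"xyz": [0, 0, 0], "twist": [0, 0, -0.9], "gripper": 40},
    {"xyz": [0, 0, 0], "twist": [0, 0, -0.96], "gripper": 40},
    {"xyz": [0, 0, 0], "twist": [0, 0, -0.96], "gripper": 40},
    {"xyz": [0, 0, 0], "twist": [0, 0, -0.96], "gripper": 40}
  ]
}}

```text
time_s: 5.15
eef_pos: [0.5686, 0.2043, 0.1747]
tcp_rot: [0.7, -0.622, 0.347, 0.053]
wrist_force: [-0.6, 0.1, -0.6]
grip_width: 0.0397
```

```bash
python3 t2.py
python3 - <<'E'
from bench import manip; import cv2,numpy as np
a=manip.camera('side');b=manip.camera('top')
cv2.imwrite('pics/s2.png',np.vstack([a['frame'][80:300,150:550],b['frame'][80:300,120:520]])[:,:,::-1])
E
```

```text
5.15 [0.56860932 0.20426547 0.17473753] [-0.55054795  0.14397668 -0.55619687] 0.03974543002705941 [ 0.78508232  0.06798535  2.25847936 -1.30957108  0.94899616  0.54943268]
0.15 (array([32.3, 11.4, -7.6]), array([-0.0023, -0.0319, -0.0617]))
0.12 (array([48.9, 36.4, -7.2]), array([-0.0023, -0.0319, -0.0617]))
0.09 (array([65.5, 61.4, -6.7]), array([-0.0023, -0.0319, -0.0617]))
0.075 (array([73.7, 73.9, -6.5]), array([-0.0023, -0.0319, -0.0617]))
```

View pics/s2.png

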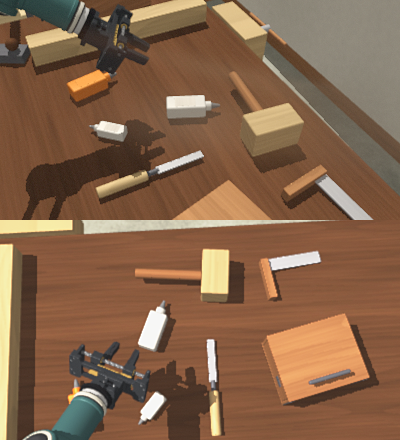

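The grasp missed: the bottle is still lying, now at about (273,208) in the top view, and the jaws closed on nothing. Joint 4 also hit its limit, because the final direction was not radial. I'll measure again.

```bash
cat > mb.py <<'E'
from h import *; from bench import manip; import sys
for n in('top','side'):
    c=manip.camera(n); hsv=cv2.cvtColor(c['frame'],cv2.COLOR_RGB2HSV)
    b=(235,300,170,245) if n=='top' else (270,385,165,215)
    m=box(c,*b)&(hsv[...,1]<60)&(hsv[...,2]>90); k,l,st,_=cv2.connectedComponentsWithStats(m.astype(np.uint8)); m=l==1+st[1:,4].argmax()
    P=pts(c,m); P=P[P[:,2]>.012]; print(n,np.percentile(P[:,2],[50,95]),cv2.minAreaRect((P[:,:2]*1000).astype(np.float32)),'body',cv2.minAreaRect((P[P[:,2]>.034][:,:2]*1000).astype(np.float32)))
    if len(sys.argv)>1: 
        m=box(c,220,285,170,250)
E
python3 mb.py
```

```text
top [0.03912408 0.04354974] ((637.4796142578125, 158.30943298339844), (50.88873291015625, 120.27750396728516), 68.07771301269531) body ((634.29296875, 159.70062255859375), (50.50959777832031, 112.18872833251953), 67.40340423583984)
side [0.0379472  0.04139135] ((653.0352172851562, 151.1075439453125), (52.66085433959961, 142.0598907470703), 67.37018585205078) body ((635.7579345703125, 158.86251831054688), (51.640655517578125, 102.81596374511719), 67.37018585205078)
```

```bash
sed -i 's/^base=.*/base=np.array([.5866,.1796,0]); d=np.array([.923,-.3848,0]); n=np.array([.3848,.923,0])/' h.py; sed -i 's/.07\*d+.026/.055*d+.025/' t1.py
python3 t1.py
python3 - <<'E'
from h import *; from bench import manip
s=manip.state(); c=manip.camera('top'); R=tool(s)
for k in(-.005,.014):
  for w in(-.02,.02):
    p=s['eef_pos']+R[:,0]*k+R[:,2]*w; q=c['mtx']@(c['R']@p+c['t']); print(k,w,q[:2]/q[2])
for uv in((255,132),(320,136),(322,160),(350,110),(332,200)): print(uv,plane(c,uv,.02 if uv[0]<321 else .08))
cv2.imwrite('pics/t3.png',cv2.resize(c['frame'][170:400,140:340],None,fx=2.5,fy=2.5)[:,:,::-1])
E
```

```text
5.35 [0.56922283 0.20233759 0.17461426] [ 0.78169523  0.06796324  2.25863278 -1.30946665  0.94877648  0.54976535]
(array([142.5, -34.3,  -7.8]), array([-0.0412, -0.0262,  1.5085]))
(array([150. ,  85.4,  -8.8]), array([-0.0412, -0.0262,  1.5085]))
-0.005 -0.02 [256.86933611 205.93330591]
-0.005 0.02 [241.88612622 200.07744789]
0.014 -0.02 [260.05239798 200.94440317]
0.014 0.02 [245.2425256  195.17809769]
(255, 132) [0.80984489 0.2056324  0.02      ]
(320, 136) [0.78618515 0.01749102 0.02      ]
(322, 160) [0.69453529 0.01776397 0.08      ]
(350, 110) [ 0.83552649 -0.06937822  0.08      ]
(332, 200) [ 0.5816111  -0.00204803  0.08      ]
```

View pics/t3.png

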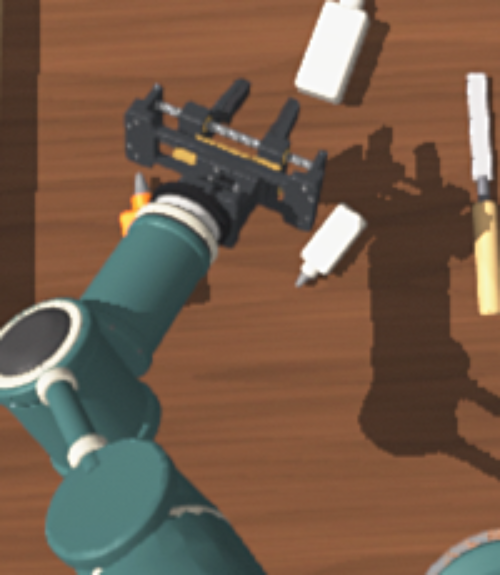

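The picture shows the fingertips at about (237,204) and (257,212), roughly 10 px short of where the stated tip offset projects. I'll check the fingertips against the depth map in the tool frame.

Run:
```python
from h import *; from bench import manip
s=manip.state(); R=tool(s); print(s['eef_pos'],R[:,0],manip.tips_ahead,[a for a in dir(manip) if a[0]!='_'])
for n in('top','side'):
    c=manip.camera(n); g=c['frame'].max(2)<90
    Q=(pts(c,g)-s['eef_pos'])@R*1000
    m=(abs(Q[:,1])<40)&(abs(Q[:,2])<70)&(Q[:,0]>-90)&(Q[:,0]<60)
    F=Q[m]; print(n,len(F))
    for lo in range(-90,60,10):
        k=F[(F[:,0]>=lo)&(F[:,0]<lo+10)]
        if len(k)>2: print(lo,len(k),k[:,1].min().round(),k[:,1].max().round(),np.percentile(k[:,2],[0,50,100]).round())
```

```text
[0.56915854 0.20213157 0.17444581] [ 0.75161795 -0.3602974  -0.5525    ] 0.014 ['PlanningError', 'camera', 'close_job', 'state', 'tips_ahead']
top 278
-90 11 -31.0 15.0 [-52.  26.  41.]
-80 14 -11.0 7.0 [-34.  26.  32.]
-70 73 -11.0 10.0 [-39.  19.  34.]
-60 48 -11.0 10.0 [-38.  19.  34.]
-50 53 -10.0 8.0 [-38.  18.  33.]
-40 47 -12.0 11.0 [-36. -24.  30.]
-30 32 -11.0 12.0 [-35.  18.  29.]
side 508
-90 62 -35.0 -0.0 [-53.  27.  51.]
-80 43 -15.0 7.0 [-44.  27.  39.]
-70 86 -12.0 9.0 [-38.  -3.  35.]
-60 79 -13.0 10.0 [-39. -23.  35.]
-50 74 -12.0 11.0 [-38.  -3.  34.]
-40 81 -12.0 9.0 [-37.  19.  33.]
-30 73 -12.0 8.0 [-36.  19.  34.]
-20 10 -8.0 8.0 [-31.  19.  22.]
```

Both cameras put the real fingertips about 19 mm *behind* the reported TCP. The documented figure is 14 mm ahead, so everything is shifted by about 33 mm. That explains the miss: the fingers only skimmed the bottle's top. I trust the measurement and place the grasp point 38 mm behind the TCP.

```bash
sed -i 's/.005\*x/.038*x/' t1.py t2.py; python3 t1.py
```

```text
5.5 [0.56904349 0.20212263 0.17423684] [ 0.78172378  0.06839922  2.25896438 -1.30944681  0.94899049  0.54999714]
(array([144.4,  -1.8,  -7.7]), array([-0.0414, -0.0269,  1.5083]))
(array([151.9, 118. ,  -8.7]), array([-0.0414, -0.0269,  1.5083]))
```

Call:
{"name": "send_rows", "arguments": {
  "motion": [
    {"xyz": [20, -50, -2], "twist": [-0.0, -0.0, 0.12], "gripper": 88},
    {"xyz": [40, -60, -4], "twist": [-0.01, -0.0, 0.24], "gripper": 88},
    {"xyz": [60, -60, -4], "twist": [-0.01, -0.01, 0.36], "gripper": 88},
    {"xyz": [80, -60, -5], "twist": [-0.015, -0.01, 0.48], "gripper": 88},
    {"xyz": [100, -60, -6], "twist": [-0.02, -0.01, 0.6], "gripper": 88},
    {"xyz": [120, -60, -7], "twist": [-0.02, -0.015, 0.72], "gripper": 88},
    {"xyz": [140, -60, -8], "twist": [-0.025, -0.02, 0.84], "gripper": 88},
    {"xyz": [144, -50, -8], "twist": [-0.03, -0.02, 0.96], "gripper": 88},
    {"xyz": [144, -40, -8], "twist": [-0.03, -0.02, 1.08], "gripper": 88},
    {"xyz": [144, -30, -8], "twist": [-0.035, -0.02, 1.2], "gripper": 88},
    {"xyz": [144, -20, -8], "twist": [-0.04, -0.02, 1.32], "gripper": 88},
    {"xyz": [144, -10, -8], "twist": [-0.04, -0.025, 1.44], "gripper": 88}
  ]
}}

```text
time_s: 6.5
eef_pos: [0.6802, 0.1398, 0.1045]
tcp_rot: [0.523, -0.3, 0.643, 0.473]
wrist_force: [-0.5, -0.6, -0.6]
grip_width: 0.0879
```

```bash
python3 t1.py
```

```text
6.5 [0.68019421 0.13980192 0.10453446] [ 0.09661389  0.55757211  1.44477891  0.13750319  1.40808699 -1.11499   ]
(array([9.8, 2.9, 0.7]), array([-0.006 , -0.0037,  0.2246]))
(array([126.8,  29.7,   1.1]), array([-0.006 , -0.0037,  0.2246]))
```

Call:
{"name": "send_rows", "arguments": {
  "motion": [
    {"xyz": [3, 1, 0.7], "twist": [-0.006, -0.004, 0.12], "gripper": 88},
    {"xyz": [10, 3, 0.7], "twist": [-0.006, -0.004, 0.225], "gripper": 88},
    {"xyz": [10, 3, 0.7], "twist": [-0.006, -0.004, 0.225], "gripper": 88},
    {"xyz": [10, 3, 0.7], "twist": [-0.006, -0.004, 0.225], "gripper": 88}
  ]
}}

```text
time_s: 6.83
eef_pos: [0.6746, 0.1409, 0.0918]
tcp_rot: [0.466, -0.225, 0.671, 0.531]
wrist_force: [-0.2, 0.2, 0.5]
grip_width: 0.088
```

```bash
python3 t1.py
python3 - <<'E'
from h import *; from bench import manip
s=manip.state(); R=tool(s)
for n in('side','top'):
    c=manip.camera(n); g=c['frame'].max(2)<90
    P=pts(c,g); Q=(P-s['eef_pos'])@R*1000
    m=(abs(Q[:,1])<25)&(abs(Q[:,2])<75)&(Q[:,0]>-75)&(Q[:,0]<60)&(P[:,2]>.05); F=Q[m]
    print(n,len(F),np.percentile(F[:,0],[50,95,99,100]),np.percentile(F[:,2],[0,2,50,98,100]))
E
```

```text
6.8333 [0.6745648  0.14093891 0.09184816] [ 0.05550419  0.70384836  1.30127999  0.22005531  1.61847251 -1.1609865 ]
(array([-3.6,  2.2,  1.8]), array([-0.0033, -0.0011, -0.0036]))
(array([116.4,   1.7,   2. ]), array([-0.0033, -0.0011, -0.0036]))
side 300 [-45.29406893 -22.79396326 -19.96441629 -18.34647306] [-63.23444371 -62.00074616 -44.82448397  56.70248937  58.69955303]
top 106 [-48.86215778 -23.82101148 -22.14070628 -22.09088634] [42.2048789  42.56463093 47.22372337 57.43890466 58.08098762]
```

Call:
{"name": "send_rows", "arguments": {
  "motion": [
    {"xyz": [25, 0.5, 1], "twist": [0, 0, 0], "gripper": 88},
    {"xyz": [50, 1, 1.5], "twist": [0, 0, 0], "gripper": 88},
    {"xyz": [70, 1, 2], "twist": [0, 0, 0], "gripper": 88},
    {"xyz": [88, 1.5, 2], "twist": [0, 0, 0], "gripper": 88},
    {"xyz": [100, 1.5, 2], "twist": [0, 0, 0], "gripper": 88},
    {"xyz": [107, 1.5, 2], "twist": [0, 0, 0], "gripper": 88},
    {"xyz": [112, 1.5, 2], "twist": [0, 0, 0], "gripper": 88},
    {"xyz": [112, 1.5, 2], "twist": [0, 0, 0], "gripper": 88}
  ]
}}

```text
time_s: 7.6
eef_pos: [0.623, 0.1669, 0.0008]
tcp_rot: [0.468, -0.228, 0.669, 0.531]
wrist_force: [0.1, 0.1, -0.8]
grip_width: 0.0878
```

Call:
{"name": "send_rows", "arguments": {
  "motion": [
    {"xyz": [0, 0, 0], "twist": [0, 0, 0], "gripper": 30},
    {"xyz": [0, 0, 0], "twist": [0, 0, 0], "gripper": 30},
    {"xyz": [0, 0, 0], "twist": [0, 0, 0], "gripper": 30},
    {"xyz": [0, 0, 0], "twist": [0, 0, 0], "gripper": 30},
    {"xyz": [0, 0, 0], "twist": [0, 0, 0], "gripper": 30},
    {"xyz": [0, 0, 0], "twist": [0, 0, 0], "gripper": 30},
    {"xyz": [0, 0, 0], "twist": [0, 0, 0], "gripper": 30},
    {"xyz": [0, 0, 0], "twist": [0, 0, 0], "gripper": 30},
    {"xyz": [0, 0, 0], "twist": [0, 0, 0], "gripper": 30},
    {"xyz": [0, 0, 0], "twist": [0, 0, 0], "gripper": 30}
  ],
  "squeeze": 25
}}

```text
time_s: 8.43
eef_pos: [0.6232, 0.1668, 0.0008]
tcp_rot: [0.468, -0.228, 0.669, 0.531]
wrist_force: [0.1, -0.6, 0.6]
grip_width: 0.0498
```

```bash
python3 t1.py; python3 mb.py
```

```text
8.4333 [0.62323976 0.16677502 0.00084526] [ 0.09211829  0.70672096  1.48014079  0.23781999  1.42712409 -1.17543189]
(array([-111. ,   -2.4,   -2.2]), array([0.0008, 0.0006, 0.0035]))
(array([ 9. , -2. , -2.3]), array([0.0008, 0.0006, 0.0035]))
top [0.04021308 0.53794882] ((566.3889770507812, 162.036865234375), (204.71238708496094, 51.992855072021484), 21.481157302856445) body ((566.3889770507812, 162.036865234375), (204.71238708496094, 51.992855072021484), 21.481157302856445)
side [0.0386939  0.04195161] ((614.2738037109375, 160.77859497070312), (90.72942352294922, 61.93657302856445), 64.93402099609375) body ((612.8282470703125, 156.89105224609375), (83.2378921508789, 61.60586166381836), 65.87755584716797)
```

Gripped at 49.8 mm, which matches the bottle's width. Next I lift, then work out the upright pose pointing radially.

Call:
{"name": "send_rows", "arguments": {
  "motion": [
    {"xyz": [-10, 6, 0], "twist": [0, 0, 0], "gripper": 30},
    {"xyz": [-26, 15, 0], "twist": [0, 0, 0], "gripper": 30},
    {"xyz": [-43, 25, 0], "twist": [0, 0, 0], "gripper": 30},
    {"xyz": [-60, 35, 0], "twist": [0, 0, 0], "gripper": 30},
    {"xyz": [-78, 45, 0], "twist": [0, 0, 0], "gripper": 30},
    {"xyz": [-95, 55, 0], "twist": [0, 0, 0], "gripper": 30},
    {"xyz": [-112, 65, 0], "twist": [0, 0, 0], "gripper": 30},
    {"xyz": [-112, 65, 0], "twist": [0, 0, 0], "gripper": 30}
  ]
}}

```text
time_s: 9.2
eef_pos: [0.6251, 0.1676, 0.1367]
tcp_rot: [0.471, -0.23, 0.667, 0.53]
wrist_force: [0.6, 0.4, -1.2]
grip_width: 0.0497
```

```bash
cat > t3.py <<'E'
from h import *; from bench import manip
R0=Ro.from_quat([-.228,.669,.531,.468]).as_matrix(); p0=np.array([.6232,.1668,.0008])
b=R0.T@(base+.02*Z-p0)
r=np.array([.953,.302,0])
A=np.c_[d,-Z,np.cross(d,-Z)]; B=np.c_[Z,r,np.cross(Z,r)]
A/=np.linalg.norm(A,axis=0); B/=np.linalg.norm(B,axis=0)
Rf=B@A.T@R0
s=manip.state(); print(s['time_s'],s['eef_pos'],s['grip_width'],s['wrist_force'],s['q'])
for h in(.1,.03,.003,0): print(h,delta(s,np.array([.60,.19,h])-Rf@b,Rf))
E
python3 t3.py;python3 - <<'E'
from bench import manip; import cv2,numpy as np
a=manip.camera('side');b=manip.camera('top')
cv2.imwrite('pics/s4.png',np.vstack([a['frame'][50:270,200:500],b['frame'][80:300,170:470]])[:,:,::-1])
E
```

```text
9.2 [0.62511223 0.16761521 0.13668985] 0.049689474841663445 [ 0.6193234   0.37882142 -1.23750689] [ 0.09272551  0.57125091  1.42027029  0.23628912  1.60877173 -1.13159538]
0.1 (array([ 7.5, 17.1, 25.2]), array([-0.7505, -0.1997, -1.4918]))
0.03 (array([ 68.5, -17.2,  24.8]), array([-0.7505, -0.1997, -1.4918]))
0.003 (array([ 92. , -30.5,  24.6]), array([-0.7505, -0.1997, -1.4918]))
0 (array([ 94.6, -32. ,  24.6]), array([-0.7505, -0.1997, -1.4918]))
```

View pics/s4.png

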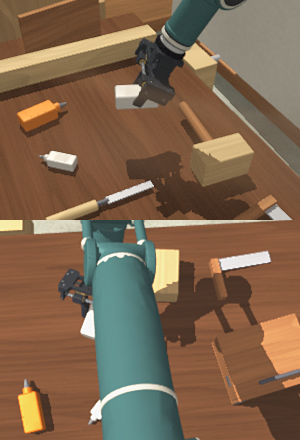

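The bottle is in the gripper, level and clear of the bench. Next I rotate it upright.

Call:
{"name": "send_rows", "arguments": {
  "motion": [
    {"xyz": [0, 5, 2], "twist": [-0.05, -0.013, -0.099], "gripper": 30},
    {"xyz": [1, 6, 4], "twist": [-0.1, -0.027, -0.199], "gripper": 30},
    {"xyz": [2, 8, 7], "twist": [-0.15, -0.04, -0.298], "gripper": 30},
    {"xyz": [3, 9, 9], "twist": [-0.2, -0.053, -0.398], "gripper": 30},
    {"xyz": [4, 10, 11], "twist": [-0.25, -0.067, -0.497], "gripper": 30},
    {"xyz": [5, 11, 13], "twist": [-0.3, -0.08, -0.597], "gripper": 30},
    {"xyz": [5, 12, 15], "twist": [-0.35, -0.093, -0.696], "gripper": 30},
    {"xyz": [6, 13, 17], "twist": [-0.4, -0.107, -0.796], "gripper": 30},
    {"xyz": [6, 14, 19], "twist": [-0.45, -0.12, -0.895], "gripper": 30},
    {"xyz": [7, 15, 21], "twist": [-0.5, -0.133, -0.995], "gripper": 30},
    {"xyz": [7, 16, 23], "twist": [-0.55, -0.146, -1.094], "gripper": 30},
    {"xyz": [7, 17, 25], "twist": [-0.6, -0.16, -1.193], "gripper": 30}
  ]
}}

```text
time_s: 10.3
eef_pos: [0.6134, 0.197, 0.1322]
tcp_rot: [0.645, -0.64, 0.214, 0.359]
wrist_force: [0.4, 1.2, -3.2]
grip_width: 0.0497
```

```bash
python3 t3.py
```

```text
10.3 [0.61337634 0.1970099  0.13223641] 0.049735215008416614 [ 0.3668994   1.21346579 -3.18510985] [ 0.26554399 -0.06251222  2.33450604  0.09471606  0.12482147 -1.5452074 ]
0.1 (array([-1.8, -7.5,  0.7]), array([-0.148 , -0.0395, -0.3038]))
0.03 (array([49.6, 39.5, -5.5]), array([-0.148 , -0.0395, -0.3038]))
0.003 (array([69.5, 57.7, -7.9]), array([-0.148 , -0.0395, -0.3038]))
0 (array([71.7, 59.7, -8.2]), array([-0.148 , -0.0395, -0.3038]))
```

Joint 5 is close to its lower limit here. I'll fit a quick kinematic model from the logged poses to choose a reachable placing spot.

```bash
cat > fk.py <<'E'
from h import *; from scipy.optimize import least_squares
D=[([1.304,.2647,1.6052,0,1.2737,-.037],[.1536,.6566,.2182]),([.29175,.36847,1.60153,.3266,1.58782,-.9382],[.50324,.29756,.19671]),
([.08423,.60632,1.39252,.23813,1.61478,-1.12815],[.63549,.16368,.12521]),([.123,.61911,1.57695,.25795,1.4118,-1.14639],[.5819,.18828,.02456]),
([.78508,.06799,2.25848,-1.30957,.949,.54943],[.56861,.20427,.17474]),([.05550,.70385,1.30128,.22006,1.61847,-1.161],[.67456,.14094,.09185]),
([.26554,-.06251,2.33451,.09472,.12482,-1.54521],[.61338,.19701,.13224]),([.09273,.57125,1.42027,.23629,1.60877,-1.1316],[.62511,.16762,.13669])]
def fk(q,L):
    ry=lambda a:Ro.from_euler('y',a).as_matrix(); rz=lambda a:Ro.from_euler('z',a).as_matrix()
    A=rz(q[0])@ry(q[1]); p=A@[L[4],0,L[0]]+[0,0,L[3]]; A=A@ry(q[2]); p=p+A@[L[5],0,L[1]]
    A=A@rz(q[3]*sg)@ry(q[4]); return p+A@[0,0,L[2]],A
best=None
for sg in(1,-1):
    r=least_squares(lambda L:np.concatenate([fk(q,L)[0]-p for q,p in D]),[.4,.4,.2,.3,0,0])
    if best is None or r.cost<best[0]: best=(r.cost,sg,r.x)
_,sg,L=best
E
python3 - <<'E'
from fk import *; import fk
print(best)
# planar IK: tool along radial, pitch a below horizontal
for a in(20,30,40,45):
  for Rg in(.60,.66,.70,.74,.78):
    for h in(.02,.06):  # TCP height
      t=np.pi/2+np.radians(a)
      f=lambda q:[*(fk.fk([0,q[0],q[1],0,t-q[0]-q[1],0],L)[0][[0,2]]-[Rg,h])]
      r=least_squares(f,[.4,1.6]); q=r.x; print(a,Rg,h,np.round([q[0],q[1],t-q.sum()],2),'ok' if r.cost<1e-6 and q[1]<2.5 and t-q.sum()>.03 else '')
E
```

```text
(np.float64(0.0024142949050598448), 1, array([ 0.52498855,  0.57120294,  0.37059937,  0.25161507, -0.00686665,
        0.0041958 ]))
20 0.6 0.02 [ 0.49  2.63 -1.2 ] 
20 0.6 0.06 [ 0.33  2.65 -1.06] 
20 0.66 0.02 [ 0.5   2.52 -1.1 ] 
20 0.66 0.06 [ 0.37  2.54 -0.99] 
20 0.7 0.02 [ 0.52  2.44 -1.05] 
20 0.7 0.06 [ 0.4   2.46 -0.94] 
20 0.74 0.02 [ 0.55  2.37 -0.99] 
20 0.74 0.06 [ 0.44  2.38 -0.9 ] 
20 0.78 0.02 [ 0.57  2.29 -0.94] 
20 0.78 0.06 [ 0.47  2.31 -0.86] 
30 0.6 0.02 [ 0.28  2.61 -0.79] 
30 0.6 0.06 [ 0.13  2.61 -0.65] 
30 0.66 0.02 [ 0.33  2.49 -0.73] 
30 0.66 0.06 [ 0.21  2.5  -0.62] 
30 0.7 0.02 [ 0.37  2.41 -0.69] 
30 0.7 0.06 [ 0.27  2.42 -0.59] 
30 0.74 0.02 [ 0.41  2.34 -0.66] 
30 0.74 0.06 [ 0.32  2.34 -0.56] 
30 0.78 0.02 [ 0.46  2.26 -0.62] 
30 0.78 0.06 [ 0.37  2.26 -0.53] 
40 0.6 0.02 [ 0.14  2.54 -0.41] 
40 0.6 0.06 [ 0.02  2.54 -0.29] 
40 0.66 0.02 [ 0.23  2.43 -0.38] 
40 0.66 0.06 [ 0.13  2.42 -0.28] 
40 0.7 0.02 [ 0.28  2.35 -0.36] 
40 0.7 0.06 [ 0.19  2.34 -0.26] 
40 0.74 0.02 [ 0.33  2.27 -0.33] 
40 0.74 0.06 [ 0.25  2.26 -0.24] 
40 0.78 0.02 [ 0.38  2.19 -0.3 ] 
40 0.78 0.06 [ 0.31  2.18 -0.22] 
45 0.6 0.02 [ 0.11  2.5  -0.25] 
45 0.6 0.06 [-0.    2.49 -0.13] 
45 0.66 0.02 [ 0.2   2.38 -0.22] 
45 0.66 0.06 [ 0.11  2.37 -0.12] 
45 0.7 0.02 [ 0.26  2.3  -0.2 ] 
45 0.7 0.06 [ 0.17  2.29 -0.11] 
45 0.74 0.02 [ 0.31  2.22 -0.18] 
45 0.74 0.06 [ 0.24  2.21 -0.09] 
45 0.78 0.02 [ 0.37  2.14 -0.15] 
45 0.78 0.06 [ 0.3   2.13 -0.07]
```

```bash
cat >> fk.py <<'E'
lo=np.array([-2.63,-.94,.31,-1.31,0,-2.55])+.04; hi=np.array([2.63,2.18,2.57,4.45,2.66,2.55])-.04
def fk6(q):
    p,A=fk(q,L); A=A@Ro.from_euler('z',q[5]).as_matrix(); return p,np.c_[A[:,2],-A[:,1]*-1 if 0 else np.cross(-A[:,0],A[:,2]),-A[:,0]]
def ik(q,p,R):
    f=lambda v:np.r_[(fk6(v)[0]-p)*3,Ro.from_matrix(fk6(v)[1].T@R).as_rotvec(),.003*(v-q)]
    r=least_squares(f,np.clip(q,lo+1e-6,hi-1e-6),bounds=(lo,hi)); return r.x,np.linalg.norm(f(r.x)[:6])
E
python3 - <<'E'
from fk import *; from bench import manip
s=manip.state(); q0=s['q']; p,R=fk6(q0); print('model err',p-s['eef_pos'],Ro.from_matrix(R.T@tool(s)).as_rotvec())
off=p-s['eef_pos']
R0=Ro.from_quat([-.228,.669,.531,.468]).as_matrix(); p0=np.array([.6232,.1668,.0008]); b=R0.T@(base+.02*Z-p0)
A=np.c_[d,-Z,np.cross(d,-Z)]
for yaw in(40,60,80,100):
  for g in((.60,.20),(.60,.28),(.66,.22)):
    r=np.array([np.cos(np.radians(yaw)),np.sin(np.radians(yaw)),0]); Rf=np.c_[Z,r,np.cross(Z,r)]@A.T@R0
    Rs=tool(s); rv=Ro.from_matrix(Rs.T@Rf).as_rotvec(); q=q0; w=0;jm=0
    pf=np.array([*g,.08])-Rf@b
    for t in np.linspace(0,1,31)[1:]:
        qn,e=ik(q,s['eef_pos']*(1-t)+pf*t+off,Rs@Ro.from_rotvec(rv*t).as_matrix()); jm=max(jm,abs(qn-q).max()); q=qn; w=max(w,e)
    q2,e2=ik(q,np.array([*g,0])-Rf@b+off,Rf)
    print(yaw,g,'maxres %.3f jump %.2f |rv| %.2f'%(w,jm,np.linalg.norm(rv)),np.round(q,2),np.round(q2,2),round(e2,3))
E
```

```text
model err [ 0.00826769 -0.02342138 -0.00111604] [-4.05847446e-17 -3.39869116e-16 -2.62930476e-16]
40 (0.6, 0.2) maxres 0.367 jump 0.28 |rv| 0.59 [ 0.31 -0.1   2.36  0.72  0.11 -2.51] [ 0.33  0.03  2.34  0.71  0.04 -2.51] 0.441
40 (0.6, 0.28) maxres 0.312 jump 0.27 |rv| 0.59 [ 0.43 -0.04  2.32  0.78  0.04 -2.51] [ 0.43  0.09  2.29  0.77  0.04 -2.51] 0.394
40 (0.66, 0.22) maxres 0.369 jump 0.28 |rv| 0.59 [ 0.3   0.04  2.22  0.71  0.13 -2.51] [ 0.33  0.17  2.21  0.71  0.04 -2.51] 0.436
60 (0.6, 0.2) maxres 0.562 jump 0.34 |rv| 0.91 [ 0.3  -0.09  2.27  0.54  0.33 -2.51] [ 0.34  0.04  2.29  0.51  0.19 -2.51] 0.615
60 (0.6, 0.28) maxres 0.496 jump 0.32 |rv| 0.91 [ 0.41 -0.03  2.24  0.59  0.27 -2.51] [ 0.45  0.1   2.25  0.57  0.15 -2.51] 0.553
60 (0.66, 0.22) maxres 0.561 jump 0.34 |rv| 0.91 [ 0.29  0.06  2.12  0.54  0.36 -2.51] [ 0.32  0.18  2.14  0.51  0.23 -2.51] 0.611
80 (0.6, 0.2) maxres 0.774 jump 0.45 |rv| 1.24 [ 0.34 -0.05  2.18  0.39  0.51 -2.51] [ 0.38  0.07  2.22  0.34  0.34 -2.51] 0.81
80 (0.6, 0.28) maxres 0.703 jump 0.41 |rv| 1.24 [ 0.43  0.    2.14  0.44  0.47 -2.51] [ 0.47  0.12  2.18  0.4   0.31 -2.51] 0.744
80 (0.66, 0.22) maxres 0.774 jump 0.44 |rv| 1.24 [ 0.31  0.1   2.02  0.4   0.55 -2.51] [ 0.35  0.2   2.07  0.35  0.39 -2.51] 0.809
100 (0.6, 0.2) maxres 0.996 jump 0.56 |rv| 1.57 [ 0.4  -0.    2.1   0.26  0.65 -2.51] [ 0.45  0.1   2.19  0.16  0.42 -2.51] 1.017
100 (0.6, 0.28) maxres 0.923 jump 0.52 |rv| 1.57 [ 0.48  0.05  2.05  0.31  0.63 -2.51] [ 0.52  0.15  2.13  0.23  0.43 -2.51] 0.949
100 (0.66, 0.22) maxres 0.998 jump 0.56 |rv| 1.57 [ 0.37  0.15  1.92  0.28  0.73 -2.51] [ 0.41  0.23  2.02  0.19  0.5  -2.51] 1.021
```

```bash
cat > t4.py <<'E'
from fk import *; from bench import manip
s=manip.state(); q0=s['q']; p,R=fk6(q0); off=p-s['eef_pos']
R0=Ro.from_quat([-.228,.669,.531,.468]).as_matrix(); p0=np.array([.6232,.1668,.0008]); b=R0.T@(base+.02*Z-p0)
A=np.c_[d,-Z,np.cross(d,-Z)]
def final(yaw): r=np.array([np.cos(np.radians(yaw)),np.sin(np.radians(yaw)),0]); return np.c_[Z,r,np.cross(Z,r)]@A.T@R0
if __name__=='__main__':
  for yaw in(-30,-45,-60,-75):
   for g in((.60,.20),(.60,.28),(.52,.26)):
    Rf=final(yaw); Rs=tool(s); rv=Ro.from_matrix(Rs.T@Rf).as_rotvec(); q=q0; w=0;jm=0
    pf=np.array([*g,.08])-Rf@b
    for t in np.linspace(0,1,31)[1:]:
        qn,e=ik(q,s['eef_pos']*(1-t)+pf*t+off,Rs@Ro.from_rotvec(rv*t).as_matrix()); jm=max(jm,abs(qn-q).max()); q=qn; w=max(w,e)
    q2,e2=ik(q,np.array([*g,0])-Rf@b+off,Rf)
    print(yaw,g,'maxres %.3f jump %.2f |rv| %.2f'%(w,jm,np.linalg.norm(rv)),np.round(q,2),np.round(q2,2),round(e,3),round(e2,3))
E
python3 t4.py
```

```text
-30 (0.6, 0.2) maxres 0.119 jump 0.36 |rv| 0.79 [ 0.76  0.26  2.15 -1.27  1.01  0.64] [ 0.77  0.41  2.11 -1.27  1.    0.74] 0.109 0.172
-30 (0.6, 0.28) maxres 0.090 jump 0.39 |rv| 0.79 [ 0.87  0.35  2.06 -1.27  1.08  0.71] [ 0.87  0.5   2.03 -1.27  1.06  0.8 ] 0.052 0.106
-30 (0.52, 0.26) maxres 0.080 jump 0.39 |rv| 0.79 [ 0.97  0.26  2.22 -1.27  1.12  0.82] [ 0.98  0.42  2.18 -1.27  1.1   0.93] 0.018 0.075
-45 (0.6, 0.2) maxres 0.058 jump 0.42 |rv| 1.03 [ 0.78  0.39  2.05 -1.22  1.18  0.8 ] [ 0.78  0.53  2.05 -1.27  1.14  0.94] 0.0 0.008
-45 (0.6, 0.28) maxres 0.044 jump 0.46 |rv| 1.03 [ 0.87  0.47  1.93 -1.14  1.25  0.78] [ 0.87  0.6   1.93 -1.19  1.2   0.9 ] 0.0 0.0
-45 (0.52, 0.26) maxres 0.039 jump 0.47 |rv| 1.03 [ 0.96  0.38  2.07 -1.1   1.28  0.85] [ 0.96  0.52  2.07 -1.14  1.22  0.99] 0.0 0.0
-60 (0.6, 0.2) maxres 0.024 jump 0.51 |rv| 1.28 [ 0.76  0.49  1.88 -1.04  1.35  0.81] [ 0.76  0.62  1.89 -1.07  1.29  0.92] 0.0 0.0
-60 (0.6, 0.28) maxres 0.017 jump 0.55 |rv| 1.28 [ 0.85  0.57  1.75 -0.98  1.43  0.8 ] [ 0.85  0.69  1.75 -1.    1.37  0.9 ] 0.0 0.0
-60 (0.52, 0.26) maxres 0.014 jump 0.55 |rv| 1.28 [ 0.92  0.48  1.9  -0.94  1.44  0.88] [ 0.92  0.61  1.9  -0.96  1.36  0.98] 0.0 0.0
-75 (0.6, 0.2) maxres 0.003 jump 0.60 |rv| 1.53 [ 0.72  0.6   1.71 -0.89  1.52  0.84] [ 0.72  0.71  1.71 -0.9   1.45  0.93] 0.0 0.0
-75 (0.6, 0.28) maxres 0.000 jump 0.63 |rv| 1.53 [ 0.8   0.68  1.58 -0.84  1.6   0.84] [ 0.8   0.78  1.58 -0.84  1.53  0.92] 0.0 0.0
-75 (0.52, 0.26) maxres 0.000 jump 0.63 |rv| 1.53 [ 0.86  0.58  1.74 -0.8   1.59  0.92] [ 0.86  0.69  1.75 -0.8   1.51  1.01] 0.0 0.0
```

```bash
cat > t5.py <<'E'
from t4 import *
print(s['time_s'],s['eef_pos'],s['grip_width'],s['wrist_force'],np.round(q0,2))
Rf=final(-65)
for h in(.1,.03,.004,0): print(h,delta(s,np.array([.60,.23,h])-Rf@b,Rf))
E
python3 t5.py
```

```text
10.3 [0.61337634 0.1970099  0.13223641] 0.049735215008416614 [ 0.3668994   1.21346579 -3.18510985] [ 0.27 -0.06  2.33  0.09  0.12 -1.55]
0.1 (array([-3.7, -3.3, 17.4]), array([ 0.7668,  1.0824, -0.3217]))
0.03 (array([47.7, 43.8, 11.1]), array([ 0.7668,  1.0824, -0.3217]))
0.004 (array([66.8, 61.3,  8.8]), array([ 0.7668,  1.0824, -0.3217]))
0 (array([69.8, 64. ,  8.4]), array([ 0.7668,  1.0824, -0.3217]))
```

Call:
{"name": "send_rows", "arguments": {
  "motion": [
    {"xyz": [-1, -1, 2], "twist": [0.064, 0.09, -0.027], "gripper": 30},
    {"xyz": [-1, -2, 4], "twist": [0.128, 0.18, -0.053], "gripper": 30},
    {"xyz": [-2, -3, 6], "twist": [0.192, 0.27, -0.08], "gripper": 30},
    {"xyz": [-2, -3, 8], "twist": [0.256, 0.36, -0.107], "gripper": 30},
    {"xyz": [-3, -3, 9], "twist": [0.32, 0.45, -0.134], "gripper": 30},
    {"xyz": [-3, -3, 10], "twist": [0.383, 0.541, -0.16], "gripper": 30},
    {"xyz": [-3, -3, 12], "twist": [0.447, 0.631, -0.188], "gripper": 30},
    {"xyz": [-4, -3, 14], "twist": [0.511, 0.722, -0.214], "gripper": 30},
    {"xyz": [-4, -3, 16], "twist": [0.575, 0.812, -0.241], "gripper": 30},
    {"xyz": [-4, -3, 17], "twist": [0.639, 0.902, -0.268], "gripper": 30},
    {"xyz": [-4, -3, 17], "twist": [0.703, 0.992, -0.295], "gripper": 30},
    {"xyz": [-4, -3, 17], "twist": [0.767, 1.082, -0.322], "gripper": 30}
  ]
}}

```text
time_s: 11.3
eef_pos: [0.6075, 0.2126, 0.1369]
tcp_rot: [0.695, -0.576, 0.429, 0.037]
wrist_force: [1.3, -1.1, -3.7]
grip_width: 0.0497
```

```bash
python3 t5.py
```

```text
11.3 [0.60754207 0.21259283 0.13691418] 0.04971264638791538 [ 1.29847265 -1.12151584 -3.65685198] [ 0.73  0.23  2.08 -1.13  0.97  0.48]
0.1 (array([ 0.1, -2.5,  2.2]), array([ 0.3351,  0.4312, -0.1606]))
0.03 (array([44.8, 51.3,  4.4]), array([ 0.3351,  0.4312, -0.1606]))
0.004 (array([61.4, 71.3,  5.2]), array([ 0.3351,  0.4312, -0.1606]))
0 (array([64. , 74.4,  5.3]), array([ 0.3351,  0.4312, -0.1606]))
```

Call:
{"name": "send_rows", "arguments": {
  "motion": [
    {"xyz": [0, -2, 2], "twist": [0.07, 0.09, -0.03], "gripper": 30},
    {"xyz": [0, -2, 2], "twist": [0.14, 0.17, -0.065], "gripper": 30},
    {"xyz": [0, -2, 2], "twist": [0.2, 0.26, -0.095], "gripper": 30},
    {"xyz": [0, -2, 2], "twist": [0.27, 0.345, -0.128], "gripper": 30},
    {"xyz": [0, -2, 2], "twist": [0.335, 0.431, -0.161], "gripper": 30},
    {"xyz": [0, -2, 2], "twist": [0.335, 0.431, -0.161], "gripper": 30},
    {"xyz": [0, -2, 2], "twist": [0.335, 0.431, -0.161], "gripper": 30},
    {"xyz": [0, -2, 2], "twist": [0.335, 0.431, -0.161], "gripper": 30}
  ]
}}

```text
time_s: 11.97
eef_pos: [0.6088, 0.2128, 0.1369]
tcp_rot: [0.673, -0.48, 0.521, -0.212]
wrist_force: [0.2, -1.0, -2.6]
grip_width: 0.0499
```

```bash
python3 t5.py;python3 - <<'E'
from bench import manip; import cv2,numpy as np
a=manip.camera('side');b=manip.camera('top')
cv2.imwrite('pics/s5.png',cv2.resize(np.hstack([a['frame'][50:270,180:400],b['frame'][120:340,170:390]]),None,fx=1.7,fy=1.7)[:,:,::-1])
E
```

```text
11.9667 [0.60883688 0.2128169  0.13689637] 0.04992225845856193 [ 0.16879052 -0.95251801 -2.61764979] [ 0.77  0.54  1.75 -0.97  1.45  0.77]
0.1 (array([-1. , -1.5,  1.5]), array([ 0.0033, -0.0003, -0.0001]))
0.03 (array([33.8, 59.2,  1.8]), array([ 0.0033, -0.0003, -0.0001]))
0.004 (array([46.7, 81.8,  1.9]), array([ 0.0033, -0.0003, -0.0001]))
0 (array([48.7, 85.3,  1.9]), array([ 0.0033, -0.0003, -0.0001]))
```

View pics/s5.png

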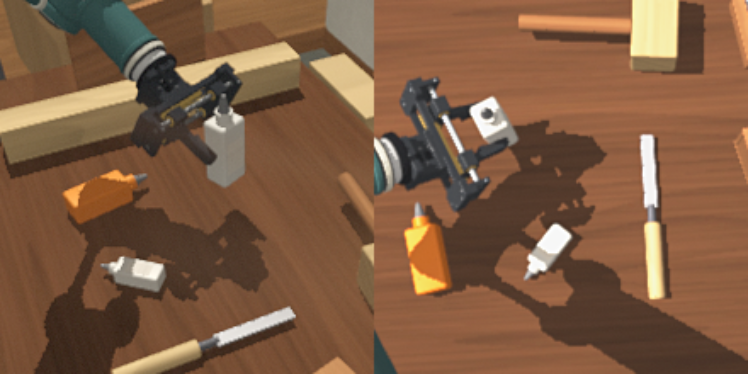

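The bottle is upright in the grip and clear of its neighbours (side view about (225,145), top view about (493,120)). Next I lower it.

Call:
{"name": "send_rows", "arguments": {
  "motion": [
    {"xyz": [10, 17, 1], "twist": [0, 0, 0], "gripper": 30},
    {"xyz": [22, 38, 1.5], "twist": [0, 0, 0], "gripper": 30},
    {"xyz": [32, 56, 2], "twist": [0, 0, 0], "gripper": 30},
    {"xyz": [38, 67, 2], "twist": [0, 0, 0], "gripper": 30},
    {"xyz": [42, 74, 2], "twist": [0, 0, 0], "gripper": 30},
    {"xyz": [44, 77, 2], "twist": [0, 0, 0], "gripper": 30},
    {"xyz": [44, 77, 2], "twist": [0, 0, 0], "gripper": 30},
    {"xyz": [44, 77, 2], "twist": [0, 0, 0], "gripper": 30}
  ]
}}

```text
time_s: 12.73
eef_pos: [0.611, 0.2139, 0.0508]
tcp_rot: [0.674, -0.479, 0.52, -0.213]
wrist_force: [0.5, -0.5, -2.5]
grip_width: 0.0498
```

```bash
cat > mt.py <<'E'
from h import *; from bench import manip
s=manip.state(); print(s['eef_pos'],s['wrist_force'])
for n in('side','top'):
    c=manip.camera(n); hsv=cv2.cvtColor(c['frame'],cv2.COLOR_RGB2HSV)
    m=(hsv[...,1]<50)&(hsv[...,2]>60); P=pts(c,m)
    k=(np.hypot(P[:,0]-.6,P[:,1]-.23)<.055)&(P[:,2]>-.01)&(P[:,2]<.16); P=P[k]
    print(n,len(P),'z',np.percentile(P[:,2],[0,1,50,99,100]).round(4))
    for lo,hi in((0,.03),(.03,.06),(.06,.1),(.10,.15)):
        Q=P[(P[:,2]>=lo)&(P[:,2]<hi)]; print(lo,len(Q),Q.mean(0).round(4) if len(Q) else '')
E
python3 t5.py; python3 mt.py
```

```text
12.7333 [0.61101177 0.21386597 0.05084655] 0.04980888494726384 [ 0.45829974 -0.51577028 -2.53976339] [ 0.77  0.66  1.75 -0.99  1.38  0.88]
0.1 (array([-43.7, -76.2,  -0.9]), array([ 0.0002,  0.0013, -0.0001]))
0.03 (array([ -8.9, -15.5,  -0.9]), array([ 0.0002,  0.0013, -0.0001]))
0.004 (array([ 4. ,  7.1, -0.9]), array([ 0.0002,  0.0013, -0.0001]))
0 (array([ 6. , 10.6, -0.9]), array([ 0.0002,  0.0013, -0.0001]))
[0.61101177 0.21386597 0.05084655] [ 0.45829974 -0.51577028 -2.53976339]
side 840 z [-0.0024  0.0133  0.0877  0.1511  0.1556]
0 87 [0.5968 0.215  0.0222]
0.03 153 [0.5991 0.2134 0.0449]
0.06 266 [0.5945 0.2166 0.0818]
0.1 318 [0.5978 0.2266 0.1182]
top 495 z [-0.0032  0.0015  0.1137  0.1556  0.1572]
0 12 [0.5927 0.2187 0.0156]
0.03 17 [0.5847 0.2084 0.0452]
0.06 139 [0.5781 0.2298 0.0836]
0.1 312 [0.5945 0.2324 0.1197]
```

Call:
{"name": "send_rows", "arguments": {
  "motion": [
    {"xyz": [2, 3.5, 0], "twist": [0, 0, 0], "gripper": 30},
    {"xyz": [4, 7, 0], "twist": [0, 0, 0], "gripper": 30},
    {"xyz": [4.5, 8, 0], "twist": [0, 0, 0], "gripper": 30},
    {"xyz": [5, 9, 0], "twist": [0, 0, 0], "gripper": 30},
    {"xyz": [5, 9, 0], "twist": [0, 0, 0], "gripper": 30},
    {"xyz": [5, 9, 0], "twist": [0, 0, 0], "gripper": 30}
  ]
}}

```text
time_s: 13.33
eef_pos: [0.6111, 0.2142, 0.0406]
tcp_rot: [0.674, -0.479, 0.52, -0.213]
wrist_force: [0.3, -0.2, -3.4]
grip_width: 0.05
```

```bash
python3 t5.py; python3 mt.py | grep z
```

```text
13.3333 [0.61110264 0.21418817 0.04064512] 0.05004065117448235 [ 0.25796812 -0.16278904 -3.36429818] [ 0.77  0.68  1.75 -0.99  1.37  0.89]
0.1 (array([-48.6, -85.2,  -1.1]), array([-0.0002,  0.0015, -0.0003]))
0.03 (array([-13.8, -24.4,  -1.1]), array([-0.0002,  0.0015, -0.0003]))
0.004 (array([-0.9, -1.9, -1.1]), array([-0.0002,  0.0015, -0.0003]))
0 (array([ 1.1,  1.6, -1.1]), array([-0.0002,  0.0015, -0.0003]))
side 821 z [-0.0006  0.0035  0.077   0.1409  0.1462]
top 485 z [-0.0038  0.0005  0.1033  0.1443  0.1497]
```

Nearly down. I'll lower it in 1 mm steps and watch the force.

Call:
{"name": "send_rows", "arguments": {
  "motion": [
    {"xyz": [0.5, 0.9, 0], "twist": [0, 0, 0], "gripper": 30},
    {"xyz": [1, 1.7, 0], "twist": [0, 0, 0], "gripper": 30},
    {"xyz": [1.2, 2.1, 0], "twist": [0, 0, 0], "gripper": 30},
    {"xyz": [1.2, 2.1, 0], "twist": [0, 0, 0], "gripper": 30},
    {"xyz": [1.2, 2.1, 0], "twist": [0, 0, 0], "gripper": 30}
  ]
}}

```text
time_s: 13.85
eef_pos: [0.6114, 0.2143, 0.0402]
tcp_rot: [0.674, -0.479, 0.519, -0.214]
wrist_force: [-3.5, 0.2, 5.9]
grip_width: 0.0495
```

Call:
{"name": "send_rows", "arguments": {
  "motion": [
    {"xyz": [0.5, 0.9, 0], "twist": [0, 0, 0], "gripper": 30},
    {"xyz": [1, 1.7, 0], "twist": [0, 0, 0], "gripper": 30},
    {"xyz": [1, 1.7, 0], "twist": [0, 0, 0], "gripper": 30},
    {"xyz": [1, 1.7, 0], "twist": [0, 0, 0], "gripper": 30}
  ]
}}

```text
time_s: 14.18
eef_pos: [0.6114, 0.2143, 0.0403]
tcp_rot: [0.674, -0.479, 0.519, -0.215]
wrist_force: [-5.1, 1.4, 8.1]
grip_width: 0.0501
```

Contact made (+8 N). Release, then back off along the tool axis.

Call:
{"name": "send_rows", "arguments": {
  "motion": [
    {"xyz": [0, 0, 0], "twist": [0, 0, 0], "gripper": 54},
    {"xyz": [0, 0, 0], "twist": [0, 0, 0], "gripper": 58},
    {"xyz": [0, 0, 0], "twist": [0, 0, 0], "gripper": 64},
    {"xyz": [0, 0, 0], "twist": [0, 0, 0], "gripper": 72},
    {"xyz": [0, 0, 0], "twist": [0, 0, 0], "gripper": 80},
    {"xyz": [0, 0, 0], "twist": [0, 0, 0], "gripper": 86},
    {"xyz": [0, 0, 0], "twist": [0, 0, 0], "gripper": 86},
    {"xyz": [0, 0, 0], "twist": [0, 0, 0], "gripper": 86}
  ]
}}

```text
time_s: 14.85
eef_pos: [0.6114, 0.2142, 0.0401]
tcp_rot: [0.674, -0.48, 0.519, -0.215]
wrist_force: [0.1, -0.4, -0.7]
grip_width: 0.086
```

```bash
python3 mt.py
python3 - <<'E'
from bench import manip; import cv2,numpy as np
a=manip.camera('side');b=manip.camera('top')
cv2.imwrite('pics/s6.png',cv2.resize(np.hstack([a['frame'][50:270,180:400],b['frame'][120:340,170:390]]),None,fx=1.7,fy=1.7)[:,:,::-1])
E
```

```text
[0.61143628 0.21422218 0.04011625] [ 0.08888514 -0.39008699 -0.67905656]
side 860 z [-0.0027  0.0044  0.0733  0.1391  0.1463]
0 138 [0.5967 0.2154 0.0167]
0.03 178 [0.5968 0.2155 0.0458]
0.06 294 [0.5927 0.2161 0.0789]
0.1 246 [0.5989 0.2293 0.1125]
top 510 z [-0.005   0.      0.1021  0.1453  0.1495]
0 44 [0.589  0.2227 0.0153]
0.03 48 [0.5831 0.2203 0.0478]
0.06 130 [0.5861 0.2269 0.0741]
0.1 284 [0.5958 0.2316 0.1112]
```

View pics/s6.png

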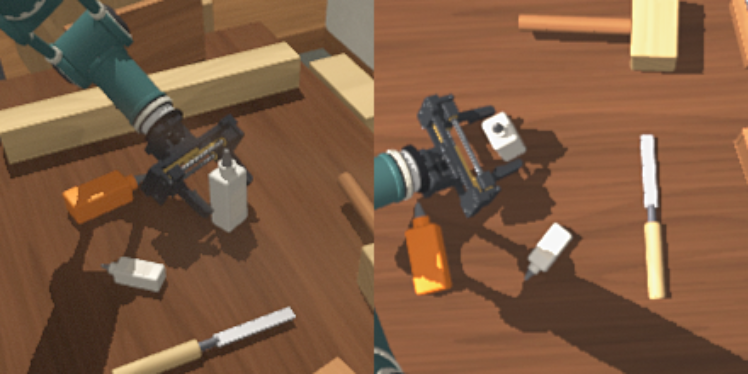

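The bottle stands on the bench at about (0.595, 0.225) with the fingers open on both sides of it. Next I retreat along the tool axis and plan the lid motion.

Call:
{"name": "send_rows", "arguments": {
  "motion": [
    {"xyz": [-12, 0, 0], "twist": [0, 0, 0], "gripper": 86},
    {"xyz": [-35, 0, 0], "twist": [0, 0, 0], "gripper": 86},
    {"xyz": [-65, 0, 0], "twist": [0, 0, 0], "gripper": 86},
    {"xyz": [-100, 0, 0], "twist": [0, 0, 0], "gripper": 86},
    {"xyz": [-125, -40, 0], "twist": [0, 0, 0], "gripper": 86},
    {"xyz": [-140, -80, 0], "twist": [0, 0, 0], "gripper": 86},
    {"xyz": [-155, -120, 0], "twist": [0, 0, 0], "gripper": 60},
    {"xyz": [-155, -150, 0], "twist": [0, 0, 0], "gripper": 40},
    {"xyz": [-155, -150, 0], "twist": [0, 0, 0], "gripper": 34}
  ]
}}

```text
time_s: 15.8
eef_pos: [0.5878, 0.2705, 0.2572]
tcp_rot: [0.679, -0.476, 0.516, -0.216]
wrist_force: [1.1, 1.3, 1.3]
grip_width: 0.068
```

```bash
python3 mt.py | grep z
cat > lid.py <<'E'
from fk import *; from bench import manip
def H(t): return hinge+.15*(-np.cos(t)*cx+np.sin(t)*Z)+.045*(np.cos(t)*Z+np.sin(t)*cx)
def pose(t,phi,sgn=1,back=0.):
    x=-Z*np.cos(phi)+cx*np.sin(phi); z=sgn*(cx*np.cos(phi)+Z*np.sin(phi)); return H(t)+(.038-back)*x,rot(x,z)
E
python3 - <<'E'
from lid import *
s=manip.state(); q0=s['q']; off=fk6(q0)[0]-s['eef_pos']; print(s['eef_pos'],q0,off)
r=np.radians
for sg_ in(1,-1):
  for f0 in(15,0,25):
    for st in([0,.4,1.8,0,1.2,1.5],[0,.4,1.8,0,1.2,-1.5],[-.5,.4,1.8,0,1.2,0]):
      q=np.array(st); p,R=pose(0,r(f0),sg_,.15); q,e=ik(q,p+off*0,R)
      if e>.02: continue
      o=[np.round(q,2)]; w=e
      for t in np.linspace(0,45,10):
        p,R=pose(r(t),r(f0-t),sg_); q,e=ik(q,p,R); w=max(w,e)
        if t in(0,45): o.append(np.round(q,2))
      print(sg_,f0,round(w,3),*o)
E
```

```text
side 762 z [-0.0023  0.0034  0.0719  0.1346  0.1437]
top 411 z [-0.0031 -0.0006  0.1034  0.1442  0.1462]
[0.58549602 0.27011393 0.24972231] [ 0.85009054  0.4527738   1.64168803 -0.92395166  1.62239139  0.65907206] [ 0.02440653 -0.02325878  0.00411361]
1 15 0.0 [-0.74 -0.15  2.01  0.24  1.14 -1.06] [-0.68  0.04  2.12  0.28  0.84 -1.08] [-0.32  0.42  1.54 -0.26  1.64 -0.5 ]
1 15 0.0 [-0.74 -0.15  2.01  0.24  1.14 -1.06] [-0.68  0.04  2.12  0.28  0.84 -1.08] [-0.32  0.42  1.54 -0.26  1.64 -0.5 ]
1 15 0.0 [-0.74 -0.15  2.01  0.24  1.14 -1.06] [-0.68  0.04  2.12  0.28  0.84 -1.08] [-0.32  0.42  1.54 -0.26  1.64 -0.5 ]
1 0 0.0 [-0.55  0.    1.84 -0.    1.3  -0.78] [-0.55  0.13  2.   -0.    1.01 -0.78] [-0.27  0.56  1.43 -0.36  1.85 -0.48]
1 0 0.0 [-0.55  0.    1.84  0.    1.3  -0.78] [-0.55  0.13  2.    0.    1.01 -0.78] [-0.27  0.56  1.43 -0.36  1.85 -0.48]
1 0 0.0 [-0.55  0.    1.84 -0.    1.3  -0.78] [-0.55  0.13  2.   -0.    1.01 -0.78] [-0.27  0.56  1.43 -0.36  1.85 -0.48]
1 25 0.0 [-0.9  -0.21  2.11  0.45  1.08 -1.31] [-0.77  0.    2.2   0.54  0.77 -1.36] [-0.36  0.32  1.62 -0.19  1.
[... 307 characters left out ...]
-0.68  0.04  2.12  0.28  0.84  2.06] [-0.35  0.42  1.53 -0.24  1.64  2.51]
-1 15 0.109 [-0.74 -0.15  2.01  0.24  1.14  2.08] [-0.68  0.04  2.12  0.28  0.84  2.06] [-0.35  0.42  1.53 -0.24  1.64  2.51]
-1 0 0.141 [-0.55  0.    1.84  0.    1.3   2.36] [-0.55  0.13  2.    0.    1.01  2.36] [-0.3   0.56  1.4  -0.36  1.86  2.51]
-1 0 0.141 [-0.55  0.    1.84  0.    1.3   2.36] [-0.55  0.13  2.    0.    1.01  2.36] [-0.3   0.56  1.4  -0.36  1.86  2.51]
-1 25 0.07 [-0.9  -0.21  2.11  0.45  1.08  1.83] [-0.77  0.    2.2   0.54  0.77  1.78] [-0.39  0.32  1.62 -0.17  1.49  2.51]
-1 25 0.07 [-0.9  -0.21  2.11  0.45  1.08  1.83] [-0.77  0.    2.2   0.54  0.77  1.78] [-0.39  0.32  1.62 -0.17  1.49  2.51]
```

```bash
cat > t6.py <<'E'
from lid import *
s=manip.state(); print(s['time_s'],s['eef_pos'],s['grip_width'],s['wrist_force'],np.round(s['q'],2))
for b in(.15,.0): print(b,delta(s,*pose(0,np.radians(15),1,b)))
print('up100',np.round(tool(s).T@[0,0,100],1))
E
python3 t6.py
```

```text
15.9 [0.58549602 0.27011393 0.24972231] 0.0596666010616271 [-0.24301902  0.5602544  -0.12187773] [ 0.85  0.45  1.64 -0.92  1.62  0.66]
0.15 (array([ 387.9, -216.8, -375.1]), array([ 0.3193, -0.1211,  1.0149]))
0.0 (array([ 466.8,  -94.7, -338.1]), array([ 0.3193, -0.1211,  1.0149]))
up100 [-49.5 -86.9   0.7]
```

Call:
{"name": "send_rows", "arguments": {
  "motion": [
    {"xyz": [-20, -35, 0], "twist": [0, 0, 0], "gripper": 34},
    {"xyz": [-40, -70, 0], "twist": [0, 0, 0], "gripper": 34},
    {"xyz": [-20, -110, -30], "twist": [0.02, -0.01, 0.08], "gripper": 34},
    {"xyz": [10, -130, -60], "twist": [0.05, -0.02, 0.16], "gripper": 34},
    {"xyz": [40, -150, -90], "twist": [0.08, -0.03, 0.25], "gripper": 34},
    {"xyz": [70, -165, -120], "twist": [0.1, -0.04, 0.33], "gripper": 34},
    {"xyz": [100, -180, -150], "twist": [0.13, -0.05, 0.42], "gripper": 34},
    {"xyz": [130, -200, -180], "twist": [0.16, -0.06, 0.5], "gripper": 34},
    {"xyz": [160, -215, -205], "twist": [0.19, -0.07, 0.6], "gripper": 34},
    {"xyz": [190, -230, -230], "twist": [0.22, -0.08, 0.7], "gripper": 34},
    {"xyz": [220, -245, -255], "twist": [0.25, -0.1, 0.8], "gripper": 34},
    {"xyz": [250, -255, -280], "twist": [0.28, -0.11, 0.9], "gripper": 34}
  ]
}}

```text
time_s: 16.9
eef_pos: [0.4888, -0.0984, 0.3487]
tcp_rot: [0.783, -0.138, 0.604, 0.045]
wrist_force: [-0.1, -0.7, -0.8]
grip_width: 0.0341
```

```bash
python3 t6.py
```

```text
16.9 [ 0.48879376 -0.09835239  0.34872779] 0.03407421406334671 [-0.12775446 -0.72722235 -0.84124224] [-0.22 -0.33  1.97 -0.04  1.22 -0.48]
0.15 (array([ 105. , -154.7, -128.1]), array([ 0.053 , -0.024 ,  0.1529]))
0.0 (array([ 253.2, -132. , -123.9]), array([ 0.053 , -0.024 ,  0.1529]))
up100 [-96.  -16.1  23.1]
```

Call:
{"name": "send_rows", "arguments": {
  "motion": [
    {"xyz": [30, -40, -35], "twist": [0.02, -0.01, 0.06], "gripper": 34},
    {"xyz": [50, -75, -65], "twist": [0.04, -0.02, 0.12], "gripper": 34},
    {"xyz": [75, -110, -95], "twist": [0.053, -0.024, 0.153], "gripper": 34},
    {"xyz": [105, -155, -128], "twist": [0.053, -0.024, 0.153], "gripper": 34},
    {"xyz": [105, -155, -128], "twist": [0.053, -0.024, 0.153], "gripper": 34},
    {"xyz": [105, -155, -128], "twist": [0.053, -0.024, 0.153], "gripper": 34},
    {"xyz": [105, -155, -128], "twist": [0.053, -0.024, 0.153], "gripper": 34},
    {"xyz": [105, -155, -128], "twist": [0.053, -0.024, 0.153], "gripper": 34}
  ]
}}

```text
time_s: 17.57
eef_pos: [0.4329, -0.2908, 0.2404]
tcp_rot: [0.787, -0.067, 0.606, 0.092]
wrist_force: [0.2, 0.6, 0.2]
grip_width: 0.0341
```

```bash
python3 t6.py; python3 mt.py|grep z
python3 - <<'E'
from lid import *
s=manip.state(); R=tool(s); print(H(0))
for n in('side','top'):
    c=manip.camera(n); P=pts(c,c['frame'].max(2)<95); Q=(P-s['eef_pos'])@R*1000
    m=(abs(Q[:,1])<16)&(abs(Q[:,2])<60)&(Q[:,0]>-75)&(Q[:,0]<20); F=Q[m]
    if len(F): print(n,len(F),'tipx',np.percentile(F[:,0],[50,98,100]).round(1),'z',np.percentile(F[:,2],[0,5,50,95,100]).round(1),'y',np.percentile(F[:,1],[1,99]).round(1))
    m=(np.hypot(*(P-H(0))[:,:2].T)<.06)&(P[:,2]>.12)&(P[:,2]<.16); print('bar',m.sum(),P[m].mean(0), np.median(P[m]-H(0)@np.eye(3),axis=0)@cx)
b=manip.camera('side'); cv2.imwrite('pics/s7.png',cv2.resize(b['frame'][200:400,220:500],None,fx=2.5,fy=2.5)[:,:,::-1])
E
```

```text
17.5667 [ 0.43286248 -0.29076008  0.24042481] 0.03405708702324476 [0.24118961 0.57921975 0.22628845] [-0.79 -0.15  2.02  0.25  1.15 -1.11]
0.15 (array([-2.5, -0.6,  1.4]), array([-0.0036, -0.0024, -0.0051]))
0.0 (array([147.5,  -1.4,   1.7]), array([-0.0036, -0.0024, -0.0051]))
up100 [-96.7   0.6  25.6]
side 37 z [0.0479 0.0489 0.0766 0.0936 0.0948]
top 412 z [-0.0063 -0.0015  0.1035  0.1448  0.147 ]
[ 0.4619   -0.284625  0.135   ]
side 136 tipx [-39.5 -21.9 -19.8] z [-26.  -19.6  21.6  29.3  32.2] y [-11.5   6.2]
bar 97 [ 0.46103905 -0.29256061  0.13532227] -0.002757752908656198
top 56 tipx [-39.2 -23.7 -20.8] z [-33.4 -31.1 -23.2 -19.3  23.5] y [-5.9 12.2]
bar 0 [nan nan nan] nan<stdin>:7: RuntimeWarning: Mean of empty slice.
  ret = um.true_divide(
  return _methods._mean(a, axis=axis, dtype=dtype,
```

View pics/s7.png

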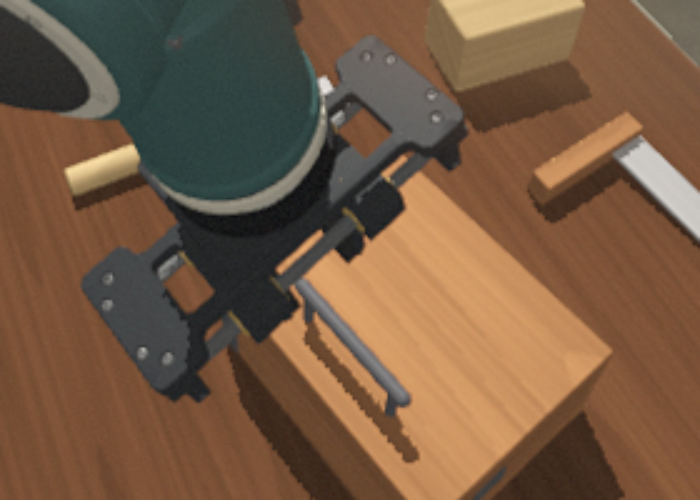

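The jaws straddle the bar's line: the bar runs from (300,285) to (405,400) in the crop, with the fingers above its near half. I descend along the tool axis and close.

Call:
{"name": "send_rows", "arguments": {
  "motion": [
    {"xyz": [30, -1, 1.5], "twist": [0, 0, 0], "gripper": 34},
    {"xyz": [60, -1, 1.5], "twist": [0, 0, 0], "gripper": 34},
    {"xyz": [88, -1, 1.5], "twist": [0, 0, 0], "gripper": 34},
    {"xyz": [110, -1, 1.5], "twist": [0, 0, 0], "gripper": 34},
    {"xyz": [128, -1, 1.5], "twist": [0, 0, 0], "gripper": 34},
    {"xyz": [139, -1, 1.5], "twist": [0, 0, 0], "gripper": 34},
    {"xyz": [145, -1, 1.5], "twist": [0, 0, 0], "gripper": 34},
    {"xyz": [145, -1, 1.5], "twist": [0, 0, 0], "gripper": 34}
  ]
}}

```text
time_s: 18.48
eef_pos: [0.4732, -0.2814, 0.1039]
tcp_rot: [0.788, -0.071, 0.605, 0.092]
wrist_force: [-0.2, 0.4, 1.1]
grip_width: 0.0338
```

```bash
python3 t6.py
```

```text
18.4833 [ 0.47319518 -0.28138104  0.1038649 ] 0.03376350249917789 [-0.18258872  0.38319176  1.11231666] [-0.72  0.03  2.12  0.28  0.86 -1.13]
0.15 (array([-145.1,   -0.4,   -3.2]), array([ 0.0035,  0.0003, -0.0012]))
0.0 (array([ 4.9, -0.6, -3.3]), array([ 0.0035,  0.0003, -0.0012]))
up100 [-96.6   0.   25.9]
```

Call:
{"name": "send_rows", "arguments": {
  "motion": [
    {"xyz": [0, 0, 0], "twist": [0, 0, 0], "gripper": 3},
    {"xyz": [0, 0, 0], "twist": [0, 0, 0], "gripper": 3},
    {"xyz": [0, 0, 0], "twist": [0, 0, 0], "gripper": 3},
    {"xyz": [0, 0, 0], "twist": [0, 0, 0], "gripper": 3},
    {"xyz": [0, 0, 0], "twist": [0, 0, 0], "gripper": 3},
    {"xyz": [0, 0, 0], "twist": [0, 0, 0], "gripper": 3},
    {"xyz": [0, 0, 0], "twist": [0, 0, 0], "gripper": 3},
    {"xyz": [0, 0, 0], "twist": [0, 0, 0], "gripper": 3}
  ],
  "squeeze": 20
}}

```text
time_s: 19.15
eef_pos: [0.4712, -0.2826, 0.1044]
tcp_rot: [0.787, -0.072, 0.606, 0.092]
wrist_force: [-9.4, -3.7, 5.0]
grip_width: 0.0099
```

```bash
cat > t7.py <<'E'
from lid import *
# arc rows relative to the current tool pose, rotating about the hinge line (axis +cy: front rises)
s=manip.state(); R=tool(s); print(s['time_s'],s['eef_pos'],s['grip_width'],s['wrist_force'],np.round(s['q'],2))
gp=s['eef_pos']-.038*R[:,0]; print('grasp-H(0)',(gp-H(0))@np.c_[cx,cy,Z])
for deg in(4,8,12,16,20,24,28,32,36,40,45):
    Q=Ro.from_rotvec(cy/np.linalg.norm(cy)*np.radians(deg)).as_matrix()
    p=hinge+Q@(s['eef_pos']-hinge); print(deg,delta(s,p,Q@R))
E
python3 t7.py
```

```text
19.15 [ 0.47124715 -0.28258268  0.10443507] 0.009941893492504083 [-9.4105598  -3.72527638  5.01811859] [-0.72  0.03  2.12  0.28  0.86 -1.13]
grasp-H(0) [-0.00016452 -0.00013882  0.00616795]
4 (array([-9.1, -0. ,  3.8]), array([0.    , 0.0698, 0.0003]))
8 (array([-17.9,  -0. ,   8.2]), array([0.    , 0.1396, 0.0006]))
12 (array([-26.4,  -0.1,  13.3]), array([0.    , 0.2094, 0.001 ]))
16 (array([-34.5,  -0.1,  18.9]), array([0.    , 0.2792, 0.0013]))
20 (array([-42.2,  -0.1,  25. ]), array([0.    , 0.3491, 0.0016]))
24 (array([-49.4,  -0.1,  31.7]), array([0.    , 0.4189, 0.0019]))
28 (array([-56.2,  -0.2,  38.9]), array([0.    , 0.4887, 0.0023]))
32 (array([-62.4,  -0.2,  46.5]), array([0.    , 0.5585, 0.0026]))
36 (array([-68.1,  -0.3,  54.6]), array([0.    , 0.6283, 0.0029]))
40 (array([-73.2,  -0.3,  63. ]), array([0.    , 0.6981, 0.0032]))
45 (array([-78.8,  -0.3,  74. ]), array([0.    , 0.7854, 0.0037]))
```

The bar is gripped (9.9 mm). Next I swing it along the arc, slowly.

Call:
{"name": "send_rows", "arguments": {
  "motion": [
    {"xyz": [-4.5, 0, 1.8], "twist": [0, 0.035, 0], "gripper": 3},
    {"xyz": [-9.1, 0, 3.8], "twist": [0, 0.07, 0], "gripper": 3},
    {"xyz": [-13.5, 0, 6], "twist": [0, 0.105, 0], "gripper": 3},
    {"xyz": [-17.9, 0, 8.2], "twist": [0, 0.14, 0.001], "gripper": 3},
    {"xyz": [-22.2, 0, 10.7], "twist": [0, 0.175, 0.001], "gripper": 3},
    {"xyz": [-26.4, 0, 13.3], "twist": [0, 0.209, 0.001], "gripper": 3},
    {"xyz": [-30.5, 0, 16], "twist": [0, 0.244, 0.001], "gripper": 3},
    {"xyz": [-34.5, 0, 18.9], "twist": [0, 0.279, 0.001], "gripper": 3},
    {"xyz": [-38.4, 0, 21.9], "twist": [0, 0.314, 0.0015], "gripper": 3},
    {"xyz": [-42.2, 0, 25], "twist": [0, 0.349, 0.0016], "gripper": 3},
    {"xyz": [-42.2, 0, 25], "twist": [0, 0.349, 0.0016], "gripper": 3}
  ]
}}

```text
time_s: 20.07
eef_pos: [0.4845, -0.2795, 0.1527]
tcp_rot: [0.669, -0.087, 0.734, 0.079]
wrist_force: [-4.3, -0.4, 0.7]
grip_width: 0.0101
```

```bash
cat > t8.py <<'E'
from lid import *; import sys
s=manip.state(); R=tool(s); print(s['time_s'],s['eef_pos'],s['grip_width'],s['wrist_force'],np.round(s['q'],2),np.round(s['joint_velocities'],3))
gp=s['eef_pos']-.032*R[:,0]; v=(gp-hinge)@np.c_[cx,cy,Z]
th=np.degrees(np.arctan2(v[2],-v[0])-np.arctan2(.045,.15)); print('lid by tcp',th,'radius',np.hypot(v[0],v[2]))
for n in('top','side'):
    c=manip.camera(n); f=c['frame'].astype(int); m=(f[...,0]>f[...,2]+50)&(f[...,0]>130); P=(pts(c,m)-hinge)@np.c_[cx,cy,Z]
    k=(P[:,0]<-.02)&(P[:,0]>-.19)&(abs(P[:,1])<.1)&(P[:,2]>.022); P=P[k]
    if len(P)>30:
        # outer face offset 10 mm: fit line z = a - tan*x
        kk=np.ones(len(P),bool)
        for _ in range(4):
            a,b=np.polyfit(P[kk,0],P[kk,2],1); kk=abs(P[:,2]-a*P[:,0]-b)<.006
        print(n,'lid by depth',np.degrees(np.arctan(-a)),b*np.cos(np.arctan(a)),kk.sum())
for deg in map(float,sys.argv[1:]):
    Q=Ro.from_rotvec(cy/np.linalg.norm(cy)*np.radians(deg)).as_matrix()
    p=hinge+Q@(s['eef_pos']-hinge); print(deg,delta(s,p,Q@R))
E
python3 t8.py 5 10 15 20 25
```

```text
20.0667 [ 0.4844932  -0.27947021  0.15273228] 0.010105227974468117 [-4.2685685  -0.38270429  0.65617056] [-0.53  0.15  1.88 -0.07  1.19 -0.73] [-0.022 -0.014  0.042  0.018 -0.046 -0.041]
lid by tcp 20.652814338858676 radius 0.15591707232137123
top lid by depth 20.069929387226388 0.01036556510052561 2015
side lid by depth 19.851742192898012 0.010996805855851575 1834
5.0 (array([-11.3,  -0. ,   4.9]), array([-0.    ,  0.0873,  0.0005]))
10.0 (array([-22.2,  -0.1,  10.8]), array([-0.    ,  0.1745,  0.001 ]))
15.0 (array([-32.5,  -0.1,  17.6]), array([-1.000e-04,  2.618e-01,  1.500e-03]))
20.0 (array([-42.1,  -0.2,  25.3]), array([-1.000e-04,  3.491e-01,  1.900e-03]))
25.0 (array([-51.1,  -0.2,  33.8]), array([-1.000e-04,  4.363e-01,  2.400e-03]))
```

The lid is at about 20°: both cameras and the TCP agree, and the force is low. 25° to go.

Call:
{"name": "send_rows", "arguments": {
  "motion": [
    {"xyz": [-5.7, 0, 2.3], "twist": [0, 0.044, 0], "gripper": 3},
    {"xyz": [-11.3, 0, 4.9], "twist": [0, 0.087, 0], "gripper": 3},
    {"xyz": [-16.8, 0, 7.7], "twist": [0, 0.131, 0.001], "gripper": 3},
    {"xyz": [-22.2, 0, 10.8], "twist": [0, 0.175, 0.001], "gripper": 3},
    {"xyz": [-27.4, 0, 14.1], "twist": [0, 0.218, 0.001], "gripper": 3},
    {"xyz": [-32.5, 0, 17.6], "twist": [0, 0.262, 0.0015], "gripper": 3},
    {"xyz": [-37.4, 0, 21.3], "twist": [0, 0.305, 0.002], "gripper": 3},
    {"xyz": [-42.1, -0.1, 25.3], "twist": [0, 0.349, 0.002], "gripper": 3},
    {"xyz": [-46.7, -0.2, 29.5], "twist": [0, 0.393, 0.002], "gripper": 3},
    {"xyz": [-51.1, -0.2, 33.8], "twist": [0, 0.436, 0.0024], "gripper": 3},
    {"xyz": [-51.1, -0.2, 33.8], "twist": [0, 0.436, 0.0024], "gripper": 3},
    {"xyz": [-51.1, -0.2, 33.8], "twist": [0, 0.436, 0.0024], "gripper": 3}
  ]
}}

```text
time_s: 21.17
eef_pos: [0.5205, -0.2709, 0.2003]
tcp_rot: [0.495, -0.1, 0.861, 0.06]
wrist_force: [-5.0, 1.2, 4.4]
grip_width: 0.0104
```

```bash
python3 t8.py 1 2; python3 mt.py | grep z
python3 - <<'E'
from h import *; from bench import manip; import pickle
d0=pickle.load(open('c0.pkl','rb'))['top']['frame']; c=manip.camera('top')
cv2.imwrite('pics/s8.png',c['frame'][:,:,::-1])
E
```

```text
21.1667 [ 0.5204722  -0.27092443  0.20032119] 0.010370049375828144 [-4.97981573  1.21676019  4.44917128] [-0.35  0.42  1.53 -0.28  1.65 -0.54] [-0.008 -0.013  0.015  0.009 -0.019  0.001]
lid by tcp 45.16328456839241 radius 0.15646100943928415
top lid by depth 44.80334298073253 0.008572566141769324 220
side lid by depth 43.95007253127738 0.012562638950199994 1757
1.0 (array([-2.3, -0. ,  0.9]), array([0.    , 0.0175, 0.0001]))
2.0 (array([-4.6, -0. ,  1.8]), array([0.    , 0.0349, 0.0002]))
side 771 z [-0.002   0.0028  0.0729  0.1375  0.1456]
top 408 z [-0.0057 -0.0015  0.103   0.1433  0.1468]
```

View pics/s8.png

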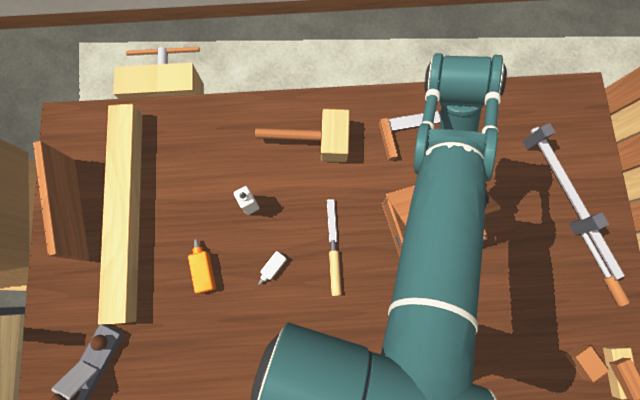

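The bottle stands at (245,200). The mallet (335,135), chisel (334,250) and square (390,135) are where they were at the start, and the lid is at about 45°. I let it settle briefly, recheck, then hand in.

Call:
{"name": "send_rows", "arguments": {
  "motion": [
    {"xyz": [0, 0, 0], "twist": [0, 0, 0], "gripper": 3},
    {"xyz": [0, 0, 0], "twist": [0, 0, 0], "gripper": 3},
    {"xyz": [0, 0, 0], "twist": [0, 0, 0], "gripper": 3},
    {"xyz": [0, 0, 0], "twist": [0, 0, 0], "gripper": 3},
    {"xyz": [0, 0, 0], "twist": [0, 0, 0], "gripper": 3},
    {"xyz": [0, 0, 0], "twist": [0, 0, 0], "gripper": 3},
    {"xyz": [0, 0, 0], "twist": [0, 0, 0], "gripper": 3},
    {"xyz": [0, 0, 0], "twist": [0, 0, 0], "gripper": 3}
  ]
}}

```text
time_s: 22.08
eef_pos: [0.5202, -0.271, 0.2002]
tcp_rot: [0.495, -0.1, 0.861, 0.059]
wrist_force: [-3.9, 0.9, 2.8]
grip_width: 0.01
```

```bash
python3 t8.py && python3 -c "
from bench import manip
manip.close_job(); print('handed in')"
```

```text
22.0833 [ 0.52023332 -0.27101374  0.20016632] 0.010043036400810555 [-3.9059881  0.8512382  2.7500398] [-0.35  0.42  1.53 -0.28  1.64 -0.54] [-0.    -0.001 -0.    -0.     0.002  0.   ]
lid by tcp 45.04955680765219 radius 0.1564675000968926
top lid by depth 44.56814931438179 0.008811112578785524 220
side lid by depth 43.852174061077214 0.012635768044911008 1776
the job is handed in; nothing more can be done
handed in
```

The glue bottle stands upright on the bench, released, and the job was handed in at about 22 s with the arm holding the lid still at 45°.

**Last checks**
- **Lid:** 45.0° from the arm pose, 44.6° from the top camera and 43.9° from the side camera. Joint speeds were at most 0.002 rad/s, and the jaws were shut on the bar at 10 mm.
- **Bottle:** its tip is about 145 mm above the bench, so the base is on the bench. I judged it upright from that and the pictures, and did not measure its tilt angle separately.
- **Mallet, chisel and square:** they look unmoved in the last top picture. I did not measure how far they might have shifted.

**What went wrong or disagreed**
- **Fingertip offset:** `manip.tips_ahead` gives 14 mm ahead of the TCP, but both cameras showed the tips about 20 mm behind it. The first grasp therefore skimmed the bottle's top and slid it about 75 mm along the bench. I used the measured offset from then on.
- **Turning upright:** my first two headings for standing the bottle up ran into wrist limits, joint 4 on one and joint 5 on the other. I stood it up from a different heading, away from where it first lay.

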